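# Feel out the heavy side of an unbalanced rotor

## Task

Slide the flat case of trim weights, keeping it flat on the table, onto the black mat so that it lies wholly on the mat and square with it, and let go. Then take the rotor's crank, turn the rotor to feel which side of it is heavy, and finish still gripping the crank, at rest, with the heavy side straight down so that a colleague can fit a trim weight at the top. Leave the other things on the table where they are.

Things in the scene. Friction and masses are not known exactly. Their poses are not given: they have to be found in the camera images.
- case_center (a point): The case of trim weights: a flat closed grey box 110 mm long (its x), 60 mm wide (its y), 20 mm thick, about 0.2 to 0.35 kg, with a white label on top, lying on the table. This point is its centre, 10 mm above the table.
- mat_center (a point): The black rubber mat, 170 mm long (its x), 120 mm wide (its y), 1 mm thick, fixed to the table; its edge does not hinder sliding. This point is its centre, at table height.
- axle (a point): Centre of the rotor, on its level axle 150 mm above the table, on a fixed stand. The axle runs along this frame's y: the crank is on the -y side, the stand's post on the +y side; z is up. The rotor is a plain aluminium drum, 140 mm across and 24 mm thick (12 mm either side of this point).
- rotor (a joint): Angle of the rotor, rad, no stops: 0 = crank straight up; grows as the crank goes from the top towards +x of the axle frame. A weight is sealed off centre in the drum, unseen, at another angle to the crank each time; it pulls with at most about 0.16 N m (when level with the axle), the bearing resists with about 0.20 N m, so the rotor stays where left and the heavy side shows only in the effort of turning.
- crank_grip (a point): Where to hold the crank: a black sleeve spinning freely on its pin, of little weight, 18 mm in diameter, 72 mm long, level, parallel to the axle and 55 mm from its line. This point is on the sleeve's centre line, 62 mm off the drum's face (74 mm towards -y from the drum's middle); the sleeve goes on 28 mm beyond it. Held here from above by an upright gripper it can go right round.
- lensbox_c (a point): Bystander: a clear square lens box, 60 x 60 x 22 mm, loose. This point is on its centre line, 11 mm above the table.
- postholder_c (a point): Bystander: a black post holder on a round steel foot, 58 mm tall, foot 60 mm across, loose. This point is on its centre line, 29 mm above the table.
- mirror_c (a point): Bystander: a square mirror mount (50 mm) on a post with a round foot, 108 mm tall, loose. This point is on its centre line, 50 mm above the table.
- knurl_c (a point): Bystander: a small black knurled knob standing on end, 28 mm across, 40 mm tall, loose. This point is on its centre line, 20 mm above the table.
- fork_c (a point): Bystander: a flat aluminium clamp, about 95 x 32 x 8 mm with a screw head on it, loose. This point is on its centre line, 4 mm above the table.
- driver_grip (a point): Bystander: a screwdriver, 170 mm long, lying on the table. This point is on its handle.
There are look-alikes about, which are no part of the job. Leave any brown or green look-alike of the part that bears driver_grip alone.

How it is judged:
On the way, in this order (a step that is already met when the one before it is completed fails the run):
1. the case lies flat, wholly on the mat and square with it, let go (x of case_center in the frame of mat_center between -0.024 and 0.024 m and y of case_center in the frame of mat_center between -0.019 and 0.019 m and angle between the x axis of case_center and the x axis of mat_center, either way round below 0.2 rad and height (world z) of case_center below 0.014 m and contact force between the fingers and case below 0.1 N), for 0.2 s.
2. the crank is gripped (contact force between the fingers and crank above 1 N), for 0.2 s.
At the end, for the whole second after the job is handed in: The case still lies flat and let go on the mat (centre within 24 mm lengthways and 19 mm across, turned by less than 0.2 rad), and the fingers grip the crank (over 1 N) with the rotor at rest and the middle of its hidden heavy side within 15 degrees of straight below the axle (all of step 1 and z of core_c0 in the frame of axle below -0.0406 m and contact force between the fingers and crank above 1 N and velocity of joint rotor between -0.1 and 0.1 rad/s); the arm keeps its last pose, push and grip.
It fails at once if the case is lifted off the table or tipped (height (world z) of case_center above 0.022 m or angle between case_center's own z axis and vertical above 0.15 rad).
It fails at once if another thing on the table is shoved by more than 40 mm (distance of any of lensbox_c, postholder_c, mirror_c, knurl_c, fork_c, driver_grip from where it was at the start of the episode above 0.04 m).
It also fails if it takes over 72 s, if anything falls off the work surface, if the arm or the gripper's body presses on something with over 40 N, if the wrist force passes 120 N, or if a joint passes its speed limit or range.

## Robot

A 6-joint arm with a two-finger parallel gripper is mounted at the origin on the work surface. World frame = base frame: x ahead of the robot, y to its left, z up, the work surface at z = 0. Lengths are in m, angles in rad, forces in N, time in s.
With the tool pointing down it reaches from about 0.35 to 0.775 m from the base axis. Payload 7.3 kg.
Tool frame: the origin (TCP) lies at the very end of the fingers, on their centre line; the grasp point (between the pads) lies 19 mm behind it; z points along the fingers, y is the direction in which the jaws open and shut (so a half turn about z gives the same grasp; the last joint's range is limited). The gripper opens to 92 mm and grips with 3 to 60 N. Pads are 19 mm wide; open, the fingers measure 130 mm over their backs; the gripper's body (75 mm by 190 mm) begins 47 mm behind the grasp point.
Start: joints at [1.128, 0.342, 1.524, -0, 1.275, -0.146], TCP at [0.154, 0.502, 0.227] pointing down, gripper open.
Joint ranges: [-2.53, 2.53], [-0.77, 2.02], [0.04, 2.7], [-1, 4.14], [0.28, 2.66], [-3.11, 3.11]. Speed limits (rad/s): [2.57, 2.57, 3.14, 3.14, 3.14, 3.14].

## Interface

Orientations are given as a unit quaternion [x, y, z, w].
In Python, from rig import robot, vision gives the robot as it stands. The module is installed in compiled form; this text tells all that it offers.
- The arm moves only by the tool apply_moves, never from a script. Its argument "increments" is a list of rows, each an object of numbers: "gripper": the opening, from 0 (shut) to 1 (fully open); "x", "y", "z": the shift along the tool's x, y, z in mm; "roll": the turn about the tool's z in degrees. In form: [{"gripper": .., "x": .., "y": .., "z": .., "roll": ..}, ...]. A call has exactly 10 rows; each row is the pose to reach, as a shift and turn from the pose measured when the call began, along the tool's axes at that moment; what a row does not reach only later rows make up. A row lasts 1/8 s, in which the tool goes at most 62.5 mm and 10.7 degrees, less where a joint would pass 70% of its speed; a pose out of reach is approached as far as the arm can. A call with a gripper value outside its range is refused whole. The fingers move at their own pace and stop on an object; "force" is the grip in N (left out, the last holds). Time passes only in rows, so rows that repeat a pose let the fingers close, or fill a call up. It gives the time, the measured TCP pose, the force and the opening at its end, in the units of the state.
- robot.sense(): the state, without advancing time (a new reading comes with each control period).
- vision.read_camera(name): name is "scene" or "top"; returns a dict with "frame" (480x640x3 uint8, red, green, blue), "fov_y" (degrees; the focal length in pixels is half the picture's height over the tangent of half this angle, whatever the lens; pixels are square), "cx", "cy" (the principal point, pixels), "xyz" and "rotation" of the camera in the world. Camera axes: x right, y down, z forward; pixel columns grow to the right and rows downward; lengths in m; the calibration is good to about 2 mm. A picture is of the moment at which its call begins. There is no depth.
- robot.job_done(): hands the job in, once; it reports no verdict.
The state is a dict: "t": time; "qpos": joint angles; "joint_velocities": joint speeds; "effort": joint torques, N m; "tcp_pos": TCP position; "eef_rot": TCP orientation; "force": force on the tool from outside, world axes, zero at the start; "torque": the same for the moment, N m; "opening": finger opening in m.
Only numpy, scipy, OpenCV 4.12 (cv2) and the standard library are available. Lean on these libraries where they do the work, as an engineer would, in place of code of your own. Each camera call takes 0.05 s, during which the arm holds its last target.

## Working session

There is one attempt and no reset: what is moved stays moved. The work goes in short steps, Python scripts to look and compute and a tool call to move; the robot and the scene stay as the last step left them, time stands still between calls to the robot, and variables do not carry over. Pictures are saved under pics/ and viewed, and the job is handed in when it is done.

Besides the shell and the picture viewer there is one more tool, called as name(argument=value, ...), one argument or row to a line, values as JSON. apply_moves: Moves the arm, as the interface text tells. Its arguments: {"type":"object","properties":{"increments":{"type":"array"},"force":{"type":"number"}},"required":["increments"]}

```bash
mkdir -p pics
python3 - <<'E'
from rig import robot, vision
import cv2, json
s=robot.sense(); print(s)
for n in("scene","top"):
    c=vision.read_camera(n); print(n,c["fov_y"],c["cx"],c["cy"],c["xyz"],c["rotation"])
    cv2.imwrite(f"pics/{n}0.png",c["frame"][:,:,::-1])
E
```

```text
{'t': 0.0, 'qpos': array([ 1.12798211e+00,  3.42738018e-01,  1.52499668e+00, -2.52787659e-05,
        1.27538358e+00, -1.45983977e-01]), 'joint_velocities': array([-0.00019587,  0.00021881,  0.00150491, -0.00047444,  0.00015323,
       -0.00102907]), 'effort': array([-1.63308538e-03, -4.31245422e+01, -2.44217527e+01,  7.16282590e-02,
        5.59974031e-02, -1.33285494e-04]), 'tcp_pos': array([0.15336484, 0.50168745, 0.22604411]), 'eef_rot': array([ 1.47867172e-01,  9.89006935e-01, -7.33505596e-04, -2.09773643e-04]), 'force': array([-0.39824363,  0.77785493, -0.37960641]), 'torque': array([-0.03478229, -0.01488415, -0.01079245]), 'opening': 0.09179253841164582}
scene 53.710565182258854 318.1069890901533 239.7064743613075 [ 1.10706314 -0.73496937  1.18825203] [ 0.87049852  0.35499555 -0.12001632 -0.31907143]
top 47.671819581632036 326.8643818521614 235.24444658218238 [ 0.23388232 -0.12592513  1.51607612] [-0.70184786  0.70411852 -0.07602109  0.07646889]
```

View pics/scene0.png

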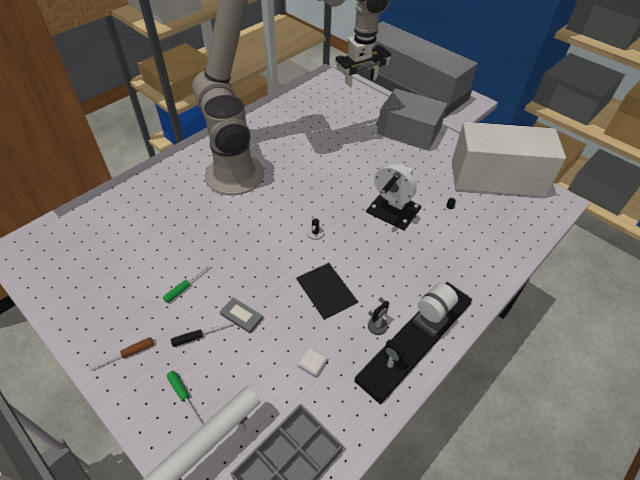

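View pics/top0.png

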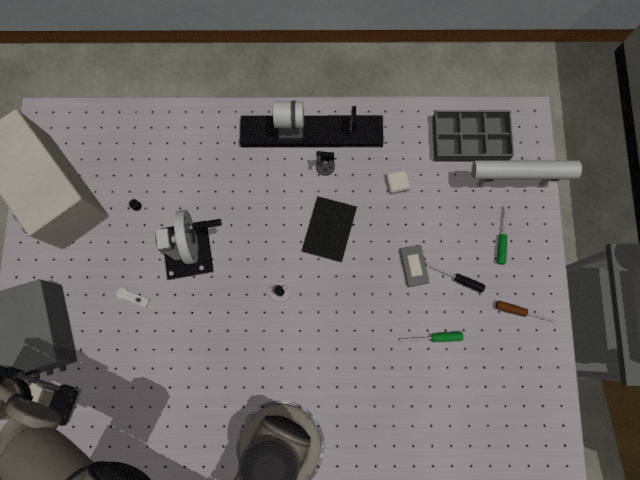

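The top view shows the case at (414,265), the mat at (330,229), the rotor at (183,238) with its crank at (207,225), and the black driver at (470,283) with its tip near the case. The green and brown drivers are look-alikes. Next I'll enlarge these and measure them.

```bash
cat > h.py <<'E'
import numpy as np, cv2
from scipy.spatial.transform import Rotation as R
from rig import robot, vision
def cam(n):
    c=vision.read_camera(n); c["f"]=240/np.tan(np.radians(c["fov_y"])/2); c["bgr"]=c["frame"][:,:,::-1].copy(); c["R"]=R.from_quat(c["rotation"]).as_matrix(); return c
def ray(c,u,v):
    d=c["R"]@np.array([(u-c["cx"])/c["f"],(v-c["cy"])/c["f"],1.]); return np.array(c["xyz"]),d/np.linalg.norm(d)
def onz(c,u,v,z):
    o,d=ray(c,u,v); return o+d*(z-o[2])/d[2]
def proj(c,p):
    q=c["R"].T@(np.asarray(p)-c["xyz"]); return c["f"]*q[0]/q[2]+c["cx"],c["f"]*q[1]/q[2]+c["cy"]
def tri(c1,a,c2,b):
    o1,d1=ray(c1,*a);o2,d2=ray(c2,*b)
    t=np.linalg.lstsq(np.c_[d1,-d2],o2-o1,rcond=None)[0]
    p,q=o1+d1*t[0],o2+d2*t[1]; return (p+q)/2,np.linalg.norm(p-q)
E
python3 - <<'E'
from h import *
T=cam("top");S=cam("scene")
a=cv2.resize(T["bgr"][150:310,370:530],(480,480),interpolation=cv2.INTER_CUBIC)
b=cv2.resize(S["bgr"][270:370,160:280],(300*6//5,300),interpolation=cv2.INTER_CUBIC)
cv2.imwrite("pics/case_crop.png",a)
a=cv2.resize(T["bgr"][190:290,140:240],(400,400),interpolation=cv2.INTER_CUBIC)
b=cv2.resize(S["bgr"][150:250,350:450],(400,400),interpolation=cv2.INTER_CUBIC)
cv2.imwrite("pics/rot_crop.png",np.hstack([a,b]))
E
```

```text
(no output)
```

View pics/case_crop.png

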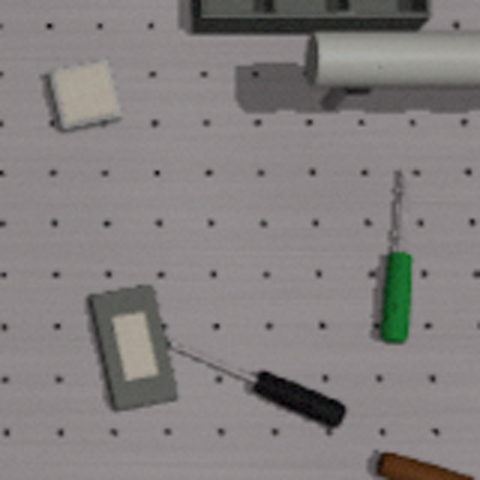

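View pics/rot_crop.png

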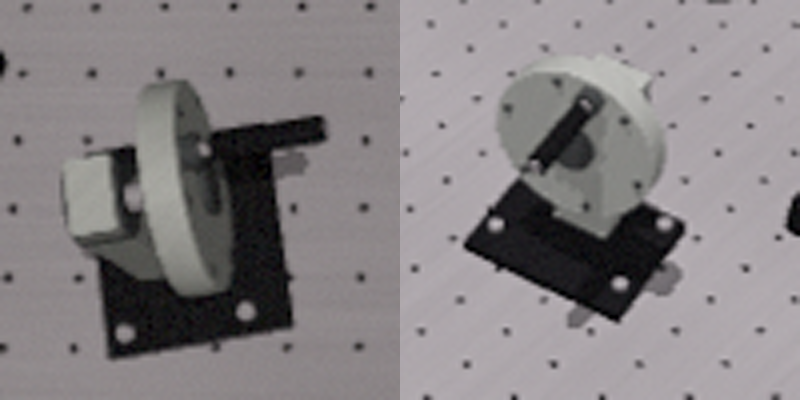

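Run:
```python
from h import *
T=cam("top");S=cam("scene")
def comp(mask,pt):
    n,l,st,ce=cv2.connectedComponentsWithStats(mask.astype(np.uint8)); 
    k=l[pt[1],pt[0]]; assert k>0; return (l==k).astype(np.uint8),st[k]
for nm,c,mp,lp in(("top",T,(320,240),(415,265)),("scene",S,(325,285),(242,313))):
    g=c["bgr"].max(2)
    m,st=comp(g<50,mp); cn=max(cv2.findContours(m,0,1)[0],key=cv2.contourArea)
    w=np.array([onz(c,*p[0],0.001)[:2] for p in cn],np.float32)
    r=cv2.minAreaRect(w); print(nm,"mat",st,r)
    print(g[lp[1],lp[0]], g[lp[1]-8:lp[1]+9,lp[0]])
    m,st=comp(g>185,lp); cn=max(cv2.findContours(m,0,1)[0],key=cv2.contourArea)
    w=np.array([onz(c,*p[0],0.02)[:2] for p in cn],np.float32)
    print("label",st,cv2.minAreaRect(w))
c=T;g=c["bgr"].max(2);print(g[265,395:440]);print(g[235:300,408])
```

```text
top mat [ 302  197   54   64 2310] ((0.586255669593811, -0.13373756408691406), (0.12185773253440857, 0.16718418896198273), 74.51102447509766)
168 [167 168 169 169 168 168 166 169 168 170 167 169 169 168 165 166 169]Traceback (most recent call last):
  File "<stdin>", line 12, in <module>
  File "<stdin>", line 5, in comp
AssertionError
```

Run:
```python
from h import *
T=cam("top");S=cam("scene")
def comp(mask,pt):
    n,l,st,ce=cv2.connectedComponentsWithStats(mask.astype(np.uint8)); 
    k=l[pt[1],pt[0]]; assert k>0; return (l==k).astype(np.uint8),st[k]
print(T["bgr"][262,395:440].tolist())
for nm,c,mp,lp in(("top",T,(320,240),(415,265)),("scene",S,(325,285),(242,313))):
    b=c["bgr"].astype(int);g=b.max(2)
    m,st=comp(g<50,mp); cn=max(cv2.findContours(m,0,1)[0],key=cv2.contourArea)
    w=np.array([onz(c,*p[0],0.001)[:2] for p in cn],np.float32)
    print(nm,"mat",st,cv2.minAreaRect(w))
    m,st=comp((b[:,:,2]-b[:,:,0]>8)&(g>120),lp); cn=max(cv2.findContours(m,0,1)[0],key=cv2.contourArea)
    w=np.array([onz(c,*p[0],0.02)[:2] for p in cn],np.float32)
    print("label",st,cv2.minAreaRect(w))
    m=((b[:,:,1]>=b[:,:,0])&(g>60)).astype(np.uint8); m,st=comp(m,lp)
    cn=max(cv2.findContours(m,0,1)[0],key=cv2.contourArea)
    w=np.array([onz(c,*p[0],0.02)[:2] for p in cn],np.float32)
    print("case",st,cv2.minAreaRect(w))
```

```text
[[137, 134, 140], [138, 134, 139], [135, 135, 140], [135, 135, 139], [133, 131, 138], [112, 110, 115], [92, 87, 93], [60, 58, 62], [69, 71, 71], [85, 89, 88], [88, 92, 91], [84, 89, 90], [87, 90, 93], [111, 117, 120], [139, 149, 156], [149, 162, 167], [148, 161, 167], [146, 161, 166], [148, 161, 168], [148, 161, 165], [150, 162, 169], [149, 161, 168], [148, 160, 167], [149, 161, 169], [133, 143, 150], [100, 105, 107], [86, 89, 89], [91, 95, 94], [86, 90, 88], [90, 93, 90], [98, 97, 98], [127, 126, 131], [136, 134, 140], [135, 134, 140], [141, 137, 144], [140, 136, 143], [140, 138, 145], [140, 137, 143], [138, 136, 144], [140, 139, 145], [136, 134, 139], [139, 137, 142], [139, 138, 143], [140, 138, 145], [138, 138, 143]]
top mat [ 302  197   54   64 2310] ((0.5862636566162109, -0.13370856642723083), (0.12191790342330933, 0.16718418896198273), 74.51102447509766)
label [407 254  16  23 245] ((0.4770442843437195, -0.36981117725372314), (0.060965895652770996, 0.03181781619787216), 9.78602409362793)
case [397 245  33  43 880] ((0.4741414785385132, -0.36295944452285767), (0.115143783390522, 0.08227775245904922), 7.800571918487549)
scene mat [ 297  263   61   57 1786] ((0.5857794880867004, -0.1332627236843109), (0.1211511492729187, 0.16695572435855865), 74.56011962890625)
label [230 304  23  18 216] ((0.47617918252944946, -0.36848679184913635), (0.06187087669968605, 0.03179197758436203), 10.267504692077637)
case [220 298  43  35 751] ((0.48040422797203064, -0.37107858061790466), (0.11348381638526917, 0.0643765777349472), 10.7608060836792)
```

Both views agree: mat centre is (0.586, −0.1335) with its long axis at −15.5°, and case centre is (0.4766, −0.369) with its long axis at +10°. Next is the rotor.

Run:
```python
from h import *
T=cam("top");S=cam("scene")
a=cv2.resize(T["bgr"][200:284,150:234],(588,588),interpolation=cv2.INTER_CUBIC)
a=cv2.convertScaleAbs(a,alpha=1.4,beta=20)
for i in range(0,84,10):
    cv2.putText(a,str(150+i),(i*7,10),0,.35,(0,0,255),1);cv2.putText(a,str(200+i),(0,i*7+4),0,.35,(0,0,255),1)
cv2.imwrite("pics/rt.png",a)
a=cv2.resize(S["bgr"][155:239,355:439],(588,588),interpolation=cv2.INTER_CUBIC)
a=cv2.convertScaleAbs(a,alpha=1.4,beta=20)
for i in range(0,84,10):
    cv2.putText(a,str(355+i),(i*7,10),0,.35,(0,0,255),1);cv2.putText(a,str(155+i),(0,i*7+4),0,.35,(0,0,255),1)
cv2.imwrite("pics/rs.png",a)
```

```text
(no output)
```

View pics/rt.png

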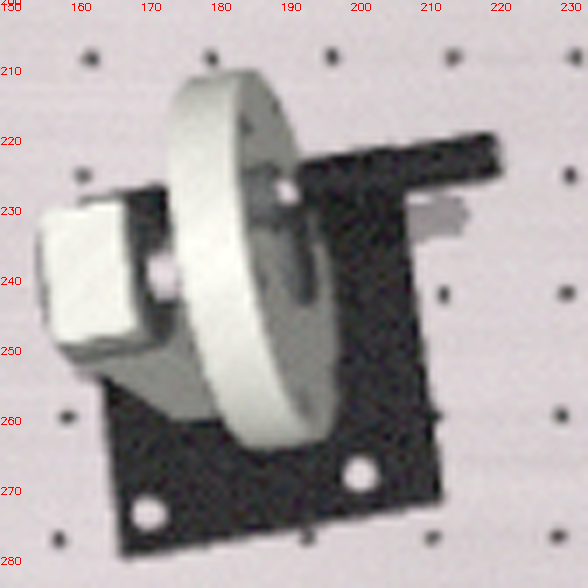

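View pics/rs.png

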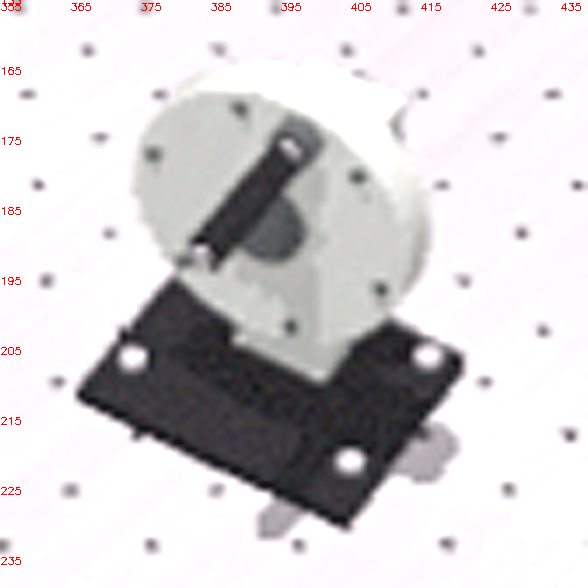

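Run:
```python
from h import *
T=cam("top");S=cam("scene")
t=lambda x,y:(150+(x+.5)/7-.5,200+(y+.5)/7-.5)
s=lambda x,y:(355+(x+.5)/7-.5,155+(y+.5)/7-.5)
A,ea=tri(T,t(497,156),S,s(199,252)); B,eb=tri(T,t(287,190),S,s(290,147))
print("outer",A,ea,"inner",B,eb,np.linalg.norm(A-B))
# plate edges at z~.01 : direction
for z in(0.006,0.012):
  p=[onz(T,*t(*q),z)[:2] for q in((120,558),(442,500),(405,195))]; q=[onz(S,*s(*k),z)[:2] for k in((80,395),(348,527),(462,357),(172,278))]
  print(z,p,q)
  e=p[1]-p[0];print("dir top",np.degrees(np.arctan2(e[1],e[0])),np.linalg.norm(e)); e=p[2]-p[1];print(np.degrees(np.arctan2(e[1],e[0])))
  for i in range(4): e=q[(i+1)%4]-q[i];print(" sc",np.degrees(np.arctan2(e[1],e[0])),np.linalg.norm(e))
d=A-B;print("sleeve dir",np.degrees(np.arctan2(d[1],d[0])),d)
# post & drum bits
# drum front face extremes in scene: fit ellipse
```

```text
outer [0.55565977 0.13763369 0.20801939] 0.0005807220135449574 inner [0.54382861 0.21176935 0.2115074 ] 0.0026202306385122946 0.07515476142779723
0.006 [array([0.44072388, 0.3228502 ]), array([0.46369539, 0.19514141]), array([0.58933455, 0.21550451])] [array([0.46371148, 0.19757931]), array([0.60967534, 0.22192499]), array([0.58150554, 0.35177225]), array([0.4440388 , 0.29274714])]
dir top -79.8030130439791 0.12975833709931875
9.206220589558207
 sc 9.469337990469068 0.1479802725236449
 sc 102.24039043025253 0.13286778654128734
 sc -156.7624049839147 0.14960303654765
 sc -78.3205718074822 0.09717987752370576
0.012 [array([0.43990203, 0.32106708]), array([0.46278227, 0.19386571]), array([0.58792223, 0.21414791])] [array([0.46697653, 0.19284657]), array([0.61219962, 0.2170687 ]), array([0.58417278, 0.34625698]), array([0.44740369, 0.28753141])]
dir top -79.80301304397913 0.12924276704889032
9.206220589558214
 sc 9.469337990469075 0.14722926376109355
 sc 102.2403904302525 0.1321934745519148
 sc -156.76240498391462 0.14884379216030383
 sc -78.32057180748211 0.09668668381403517
sleeve dir -80.93274213754735 [ 0.01183116 -0.07413566 -0.00348801]
```

```bash
cat >> h.py <<'E'
PH=np.radians(9.6); AU=np.array([np.cos(PH),np.sin(PH),0]); AV=np.array([-np.sin(PH),np.cos(PH),0]); AZ=np.array([0,0,1.])
AC=np.array([.5311,.2369,.150])
def crank(th,y=-.074,c=None,r=.055): return (AC if c is None else c)+AU*r*np.sin(th)+AZ*r*np.cos(th)+AV*y
E
cat > ov.py <<'E'
from h import *
import sys
th=float(sys.argv[1]);out=sys.argv[2]
o=[]
for n,(x0,y0) in(("top",(150,200)),("scene",(355,155))):
    c=cam(n); im=cv2.resize(c["bgr"][y0:y0+84,x0:x0+84],(588,588),interpolation=cv2.INTER_CUBIC)
    im=cv2.convertScaleAbs(im,alpha=1.4,beta=20)
    k=lambda p:tuple(int(round(v)) for v in ((proj(c,p)[0]-x0+.5)*7-.5,(proj(c,p)[1]-y0+.5)*7-.5))
    for yy,col in((-.012,(0,0,255)),(.012,(255,0,0))):
        pts=np.array([k(AC+AV*yy+.07*(AU*np.sin(a)+AZ*np.cos(a))) for a in np.linspace(0,6.283,60)])
        cv2.polylines(im,[pts],True,col,1)
    cv2.line(im,k(crank(th,-.102)),k(crank(th,-.03)),(0,255,0),1)
    cv2.circle(im,k(AC+AV*-.012),3,(0,0,255),-1)
    o.append(cv2.resize(im,(400,400)))
cv2.imwrite(out,np.hstack(o))
E
python3 ov.py 0.14 pics/ov0.png
```

```text
(no output)
```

View pics/ov0.png

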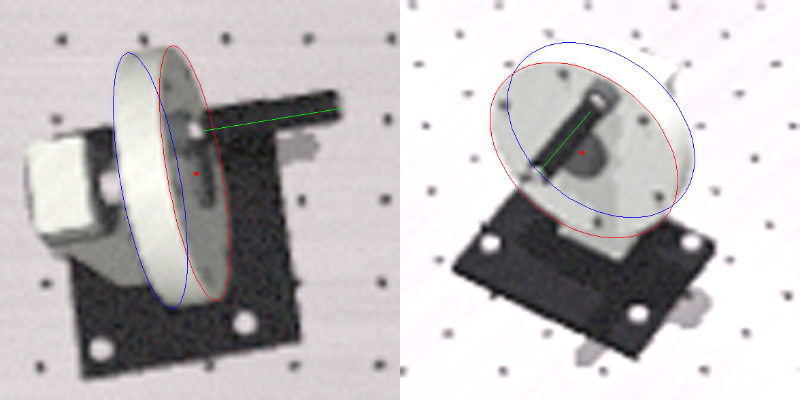

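The overlay fits well, so the crank is nearly up (θ≈0.15–0.2 rad). The first move goes over to the case.

```bash
cat >> h.py <<'E'
def state():
    s=robot.sense(); Rm=R.from_quat(s["eef_rot"]).as_matrix(); return s,Rm,np.degrees(np.arctan2(Rm[1,1],Rm[0,1]))
def plan(wps,frac=None):
    """wps: list of (x,y,z,yaw_of_tool_y deg) absolute -> prints shifts"""
    s,Rm,yaw=state(); print("tcp",s["tcp_pos"].round(4),"yaw",round(yaw,2),"t",round(s["t"],2),"F",s["force"].round(2),"q",s["qpos"].round(2),"op",round(s["opening"],4))
    for w in wps:
        d=Rm.T@(np.array(w[:3])-s["tcp_pos"])*1000
        print([round(v,1) for v in d],"roll",round((yaw-w[3]),1))
E
python3 - <<'E'
from h import *
plan([(.153,.502,.30,73),(.20,.45,.31,73),(.26,.40,.31,-80),(.31,.34,.31,-80),(.345,.28,.31,-80),(.38,.22,.31,-80),(.40,.16,.31,-80),(.42,.10,.31,-80),(.435,.04,.31,-80),(.45,-.02,.31,-80),(.503,-.364,.05,-80)])
T=cam("top");print(onz(T,427,264,.003))
E
```

```text
tcp [0.1535 0.5021 0.2268] yaw 73.0 t 0.7 F [ 0.05 -0.56 -0.46] q [ 1.13  0.34  1.52 -0.    1.28 -0.15] op 0.0915
[np.float64(0.5), np.float64(-0.2), np.float64(-73.2)] roll -0.0
[np.float64(-59.7), np.float64(-36.2), np.float64(-83.2)] roll -0.0
[np.float64(-131.7), np.float64(-66.5), np.float64(-83.2)] roll 153.0
[np.float64(-197.0), np.float64(-109.2), np.float64(-83.2)] roll 153.0
[np.float64(-248.1), np.float64(-156.4), np.float64(-83.2)] roll 153.0
[np.float64(-299.1), np.float64(-203.5), np.float64(-83.3)] roll 153.0
[np.float64(-335.7), np.float64(-255.0), np.float64(-83.3)] roll 153.0
[np.float64(-372.4), np.float64(-306.6), np.float64(-83.3)] roll 153.0
[np.float64(-404.3), np.float64(-359.6), np.float64(-83.3)] roll 153.0
[np.float64(-436.2), np.float64(-412.5), np.float64(-83.3)] roll 153.0
[np.float64(-587.5), np.float64(-726.1), np.float64(176.7)] roll 153.0
[ 0.48208891 -0.40744521  0.003     ]
```

apply_moves(
  increments=[
    {"gripper": 1,"x": 0,"y": 0,"z": -60,"roll": 0},
    {"gripper": 1,"x": -50,"y": -30,"z": -83,"roll": 10},
    {"gripper": 1,"x": -100,"y": -55,"z": -83,"roll": 20},
    {"gripper": 1,"x": -150,"y": -82,"z": -83,"roll": 30},
    {"gripper": 1,"x": -197,"y": -109,"z": -83,"roll": 40},
    {"gripper": 1,"x": -248,"y": -156,"z": -83,"roll": 50},
    {"gripper": 1,"x": -290,"y": -200,"z": -83,"roll": 60},
    {"gripper": 1,"x": -325,"y": -245,"z": -83,"roll": 70},
    {"gripper": 1,"x": -360,"y": -295,"z": -83,"roll": 80},
    {"gripper": 1,"x": -390,"y": -345,"z": -83,"roll": 90},
  ],
)

```text
t: 2.0
tcp_pos: [0.426, 0.056, 0.3099]
eef_rot: [0.806, 0.592, 0.0, 0.0]
force: [-0.1, 0.5, 0.1]
opening: 0.0918
```

Run:
```python
from h import *
plan([(.45,-.08,.31,-80),(.47,-.2,.25,-80),(.503,-.364,.06,-80)])
```

```text
tcp [0.426  0.056  0.3099] yaw -17.35 t 2.0 F [-0.07  0.52  0.11] q [-0.05  0.1   1.6   0.    1.43  0.25] op 0.0918
[np.float64(-122.7), np.float64(63.5), np.float64(-0.1)] roll 62.6
[np.float64(-231.3), np.float64(118.3), np.float64(59.9)] roll 62.6
[np.float64(-378.1), np.float64(198.6), np.float64(249.9)] roll 62.6
```

apply_moves(
  increments=[
    {"gripper": 1,"x": -50,"y": 26,"z": 0,"roll": 9},
    {"gripper": 1,"x": -100,"y": 52,"z": 0,"roll": 18},
    {"gripper": 1,"x": -150,"y": 78,"z": 10,"roll": 27},
    {"gripper": 1,"x": -200,"y": 104,"z": 30,"roll": 36},
    {"gripper": 1,"x": -250,"y": 131,"z": 60,"roll": 45},
    {"gripper": 1,"x": -295,"y": 155,"z": 95,"roll": 54},
    {"gripper": 1,"x": -340,"y": 178,"z": 130,"roll": 62.6},
    {"gripper": 1,"x": -378,"y": 198.6,"z": 170,"roll": 62.6},
    {"gripper": 1,"x": -378,"y": 198.6,"z": 220,"roll": 62.6},
    {"gripper": 1,"x": -378,"y": 198.6,"z": 250,"roll": 62.6},
  ],
)

```text
t: 3.25
tcp_pos: [0.5018, -0.3638, 0.0568]
eef_rot: [0.996, 0.087, -0.001, -0.001]
force: [-0.3, 0.3, 0.4]
opening: 0.0916
```

Run:
```python
from h import *
plan([(.503,-.364,.004,-80)])
T=cam("top");S=cam("scene")
a=cv2.resize(T["bgr"][200:320,350:470],(400,400));b=cv2.resize(S["bgr"][240:360,170:290],(400,400))
cv2.imwrite("pics/g1.png",np.hstack([a,b]))
```

```text
tcp [ 0.5018 -0.3638  0.0568] yaw -80.02 t 3.25 F [-0.27  0.33  0.44] q [-0.75  0.68  1.45  0.    1.01  0.64] op 0.0916
[np.float64(1.2), np.float64(0.6), np.float64(52.8)] roll -0.0
```

View pics/g1.png

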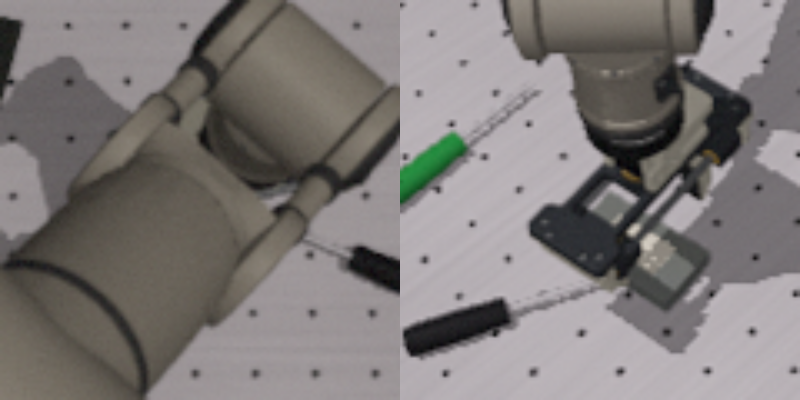

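The scene view shows the jaws straddling the case at (640,250) in the crop, with the driver tip just beside it at (605,290). I'll descend and close.

apply_moves(
  increments=[
    {"gripper": 1,"x": 1,"y": 0.6,"z": 15,"roll": 0},
    {"gripper": 1,"x": 1,"y": 0.6,"z": 30,"roll": 0},
    {"gripper": 1,"x": 1,"y": 0.6,"z": 43,"roll": 0},
    {"gripper": 1,"x": 1,"y": 0.6,"z": 52,"roll": 0},
    {"gripper": 1,"x": 1,"y": 0.6,"z": 52,"roll": 0},
    {"gripper": 0.5,"x": 1,"y": 0.6,"z": 52,"roll": 0},
    {"gripper": 0.5,"x": 1,"y": 0.6,"z": 52,"roll": 0},
    {"gripper": 0.5,"x": 1,"y": 0.6,"z": 52,"roll": 0},
    {"gripper": 0.5,"x": 1,"y": 0.6,"z": 52,"roll": 0},
    {"gripper": 0.5,"x": 1,"y": 0.6,"z": 52,"roll": 0},
  ],
  force=15,
)

```text
t: 4.6
tcp_pos: [0.5021, -0.3628, 0.0043]
eef_rot: [0.996, 0.087, -0.002, -0.003]
force: [0.3, -1.4, 1.3]
opening: 0.0598
```

Run:
```python
from h import *
# target grip at mat: centre + 27mm along case x(-15.5deg)
s,Rm,yaw=state()
a=np.radians(-15.5)
plan([(.5858+.0266*np.cos(a),-.1335+.0266*np.sin(a),s["tcp_pos"][2],-105.5)])
S=cam("scene")
cv2.imwrite("pics/g2.png",cv2.resize(S["bgr"][240:360,170:290],(480,480)))
```

```text
tcp [ 0.5021 -0.3628  0.0043] yaw -79.98 t 4.6 F [ 0.27 -1.42  1.31] q [-0.75  0.75  1.48  0.    0.92  0.65] op 0.0598
[np.float64(146.4), np.float64(-199.8), np.float64(0.6)] roll 25.5
```

View pics/g2.png

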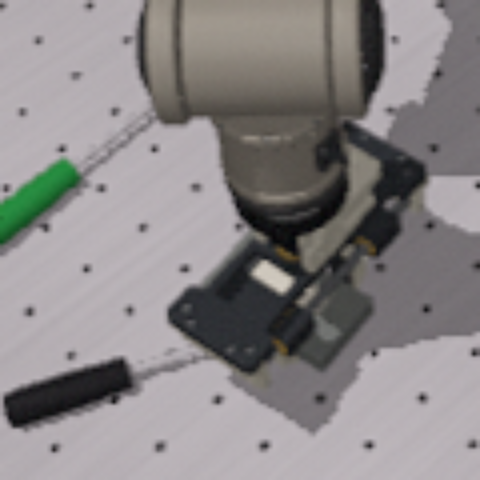

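The opening is 59.8 mm, so the case is held, and the black driver hasn't moved. Now the slide.

apply_moves(
  increments=[
    {"gripper": 0.5,"x": 8,"y": -18,"z": 0,"roll": 0},
    {"gripper": 0.5,"x": 24,"y": -40,"z": 0,"roll": 3},
    {"gripper": 0.5,"x": 44,"y": -65,"z": 0,"roll": 7},
    {"gripper": 0.5,"x": 66,"y": -92,"z": 0,"roll": 11},
    {"gripper": 0.5,"x": 88,"y": -120,"z": 0,"roll": 15},
    {"gripper": 0.5,"x": 108,"y": -148,"z": 0,"roll": 19},
    {"gripper": 0.5,"x": 126,"y": -174,"z": 0,"roll": 23},
    {"gripper": 0.5,"x": 140,"y": -192,"z": 0,"roll": 25.5},
    {"gripper": 0.5,"x": 146.4,"y": -199.8,"z": 0,"roll": 25.5},
    {"gripper": 0.5,"x": 146.4,"y": -199.8,"z": 0,"roll": 25.5},
  ],
)

```text
t: 5.9
tcp_pos: [0.6112, -0.1396, 0.0045]
eef_rot: [0.991, -0.134, -0.003, -0.002]
force: [-0.5, -0.1, -2.1]
opening: 0.0601
```

Run:
```python
from h import *
plan([(.6114,-.1406,.0043,-105.5)])
S=cam("scene")
cv2.imwrite("pics/g3.png",cv2.resize(S["bgr"][200:360,220:420],(800,640))[:600])
```

```text
tcp [ 0.6112 -0.1396  0.0045] yaw -105.35 t 5.9 F [-0.53 -0.14 -2.07] q [-0.35  0.76  1.46  0.    0.93  1.49] op 0.0601
[np.float64(0.5), np.float64(0.9), np.float64(0.2)] roll 0.1
```

View pics/g3.png

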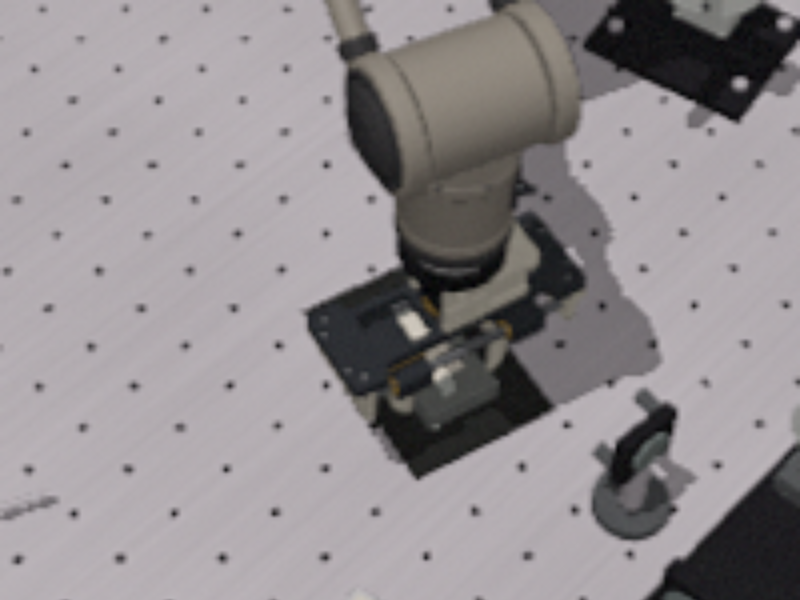

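apply_moves(
  increments=[
    {"gripper": 1,"x": 0,"y": 0,"z": 0,"roll": 0},
    {"gripper": 1,"x": 0,"y": 0,"z": 0,"roll": 0},
    {"gripper": 1,"x": 0,"y": 0,"z": 0,"roll": 0},
    {"gripper": 1,"x": 0,"y": 0,"z": 0,"roll": 0},
    {"gripper": 1,"x": 0,"y": 0,"z": -10,"roll": 0},
    {"gripper": 1,"x": 0,"y": 0,"z": -40,"roll": 0},
    {"gripper": 1,"x": 0,"y": 0,"z": -100,"roll": 0},
    {"gripper": 1,"x": 0,"y": 0,"z": -160,"roll": 0},
    {"gripper": 1,"x": 0,"y": 0,"z": -220,"roll": 0},
    {"gripper": 1,"x": 0,"y": 0,"z": -270,"roll": 0},
  ],
)

```text
t: 7.2
tcp_pos: [0.6124, -0.1417, 0.2783]
eef_rot: [0.991, -0.134, -0.001, -0.002]
force: [0.6, -0.9, -0.4]
opening: 0.0918
```

Run:
```python
from h import *
g=crank(.17)
plan([(*g[:2],.275,9.6)])
S=cam("scene");T=cam("top")
c=S
b=c["bgr"].astype(int);g=b.max(2)
roi=np.zeros_like(g);roi[240:340,280:380]=1
m=((b[:,:,2]-b[:,:,0]>8)&(g>110)&(roi>0)).astype(np.uint8)
for cn in cv2.findContours(m,0,1)[0]:
    if cv2.contourArea(cn)>50:
        w=np.array([onz(c,*p[0],0.021)[:2] for p in cn],np.float32);print(cv2.boundingRect(cn),cv2.minAreaRect(w))
cv2.imwrite("pics/g4.png",np.hstack([cv2.resize(S["bgr"][240:340,280:380],(400,400)),cv2.resize(T["bgr"][180:280,280:380],(400,400))]))
```

```text
tcp [ 0.6124 -0.1417  0.2783] yaw -105.4 t 7.2 F [ 0.63 -0.92 -0.39] q [-0.35  0.51  1.11  0.    1.52  1.49] op 0.0918
[np.float64(-139.2), np.float64(-280.3), np.float64(4.7)] roll -115.0
(316, 277, 20, 19) ((0.5848830342292786, -0.13376106321811676), (0.03325485810637474, 0.06075489521026611), 75.35417175292969)
```

View pics/g4.png

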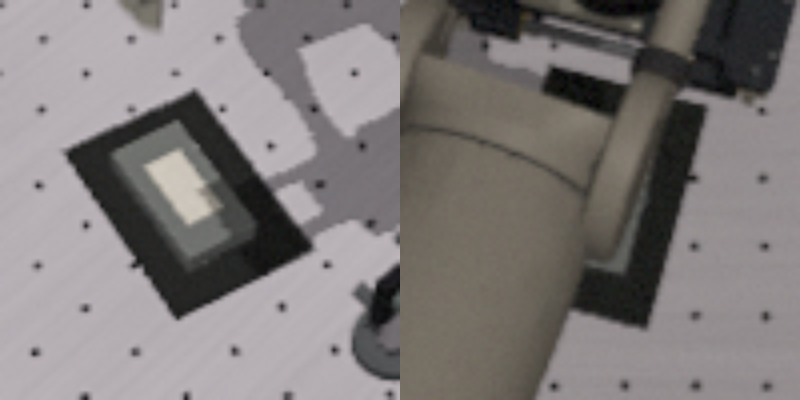

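The case sits centred on the mat, within about 1 mm and 1°. Next, to the crank.

apply_moves(
  increments=[
    {"gripper": 1,"x": -14,"y": -28,"z": -5,"roll": -10},
    {"gripper": 1,"x": -28,"y": -56,"z": -10,"roll": -20},
    {"gripper": 1,"x": -42,"y": -84,"z": -15,"roll": -30},
    {"gripper": 1,"x": -56,"y": -112,"z": -15,"roll": -40},
    {"gripper": 1,"x": -70,"y": -140,"z": -15,"roll": -50},
    {"gripper": 1,"x": -84,"y": -168,"z": -15,"roll": -60},
    {"gripper": 1,"x": -98,"y": -196,"z": -15,"roll": -70},
    {"gripper": 1,"x": -112,"y": -224,"z": -15,"roll": -80},
    {"gripper": 1,"x": -126,"y": -252,"z": -10,"roll": -90},
    {"gripper": 1,"x": -139,"y": -280,"z": 0,"roll": -100},
  ],
)

```text
t: 8.55
tcp_pos: [0.5544, 0.1655, 0.2825]
eef_rot: [0.738, 0.675, 0.003, 0.003]
force: [0.6, 0.3, 0.3]
opening: 0.0916
```

Run:
```python
from h import *
g=crank(.18)
plan([(*g[:2],.275,9.6),(*g[:2],g[2]-.019,9.6)])
S=cam("scene");T=cam("top")
cv2.imwrite("pics/g5.png",np.hstack([cv2.resize(S["bgr"][130:230,340:440],(400,400)),cv2.resize(T["bgr"][170:270,150:250],(400,400))]))
```

```text
tcp [0.5544 0.1655 0.2825] yaw -5.06 t 8.55 F [0.63 0.26 0.34] q [ 0.16  0.4   1.28 -0.    1.45  0.25] op 0.0916
[np.float64(-0.0), np.float64(-1.3), np.float64(7.5)] roll -14.7
[np.float64(-0.2), np.float64(-2.1), np.float64(97.4)] roll -14.7
```

View pics/g5.png

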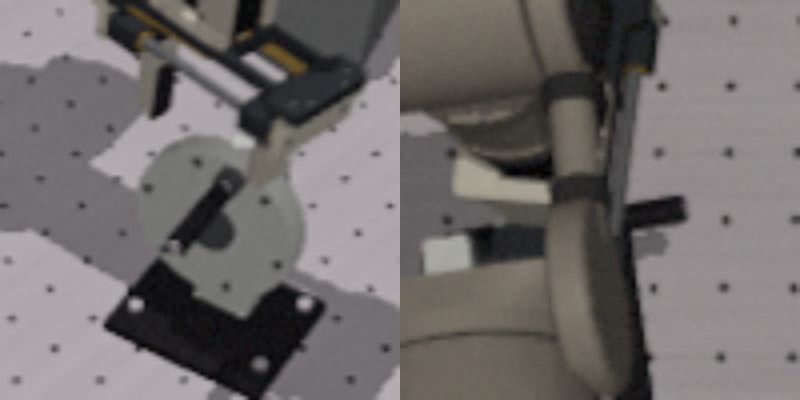

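The scene view shows the open jaws either side of the crank sleeve at (205,205) in the crop. I'll finish the roll, descend, and close gently.

apply_moves(
  increments=[
    {"gripper": 1,"x": 0,"y": -2,"z": 0,"roll": -10},
    {"gripper": 1,"x": 0,"y": -2,"z": 15,"roll": -14.7},
    {"gripper": 1,"x": 0,"y": -2,"z": 40,"roll": -14.7},
    {"gripper": 1,"x": 0,"y": -2,"z": 65,"roll": -14.7},
    {"gripper": 1,"x": 0,"y": -2,"z": 85,"roll": -14.7},
    {"gripper": 1,"x": 0,"y": -2,"z": 96,"roll": -14.7},
    {"gripper": 1,"x": 0,"y": -2,"z": 97,"roll": -14.7},
    {"gripper": 0,"x": 0,"y": -2,"z": 97,"roll": -14.7},
    {"gripper": 0,"x": 0,"y": -2,"z": 97,"roll": -14.7},
    {"gripper": 0,"x": 0,"y": -2,"z": 97,"roll": -14.7},
  ],
  force=20,
)

```text
t: 9.9
tcp_pos: [0.552, 0.1673, 0.1847]
eef_rot: [0.645, 0.764, 0.002, 0.002]
force: [0.2, 0.7, -0.8]
opening: 0.0663
```

apply_moves(
  increments=[
    {"gripper": 0,"x": 0,"y": 0,"z": 0,"roll": 0},
    {"gripper": 0,"x": 0,"y": 0,"z": 0,"roll": 0},
    {"gripper": 0,"x": 0,"y": 0,"z": 0,"roll": 0},
    {"gripper": 0,"x": 0,"y": 0,"z": 0,"roll": 0},
    {"gripper": 0,"x": 0,"y": 0,"z": 0,"roll": 0},
    {"gripper": 0,"x": 0,"y": 0,"z": 0,"roll": 0},
    {"gripper": 0,"x": 0,"y": 0,"z": 0,"roll": 0},
    {"gripper": 0,"x": 0,"y": 0,"z": 0,"roll": 0},
    {"gripper": 0,"x": 0,"y": 0,"z": 0,"roll": 0},
    {"gripper": 0,"x": 0,"y": 0,"z": 0,"roll": 0},
  ],
)

```text
t: 11.15
tcp_pos: [0.5521, 0.1673, 0.1847]
eef_rot: [0.645, 0.764, 0.002, 0.002]
force: [0.6, -0.3, 0.7]
opening: 0.0173
```

```bash
python3 ov.py 0.2 pics/ov1.png
python3 - <<'E'
from h import *
plan([])
s,_,_=state();print(s["torque"])
d=s["tcp_pos"]+[0,0,.019]-AC;print("axle-frame grip",(d@AU).round(4),(d@AV).round(4),d[2].round(4))
E
```

```text
tcp [0.5521 0.1673 0.1847] yaw 9.65 t 11.25 F [ 0.43 -0.63  1.11] q [ 0.16  0.47  1.45  0.    1.22 -0.01] op 0.0175
[-0.08279315 -0.05558588  0.01445715]
axle-frame grip 0.0091 -0.0721 0.0537
```

View pics/ov1.png

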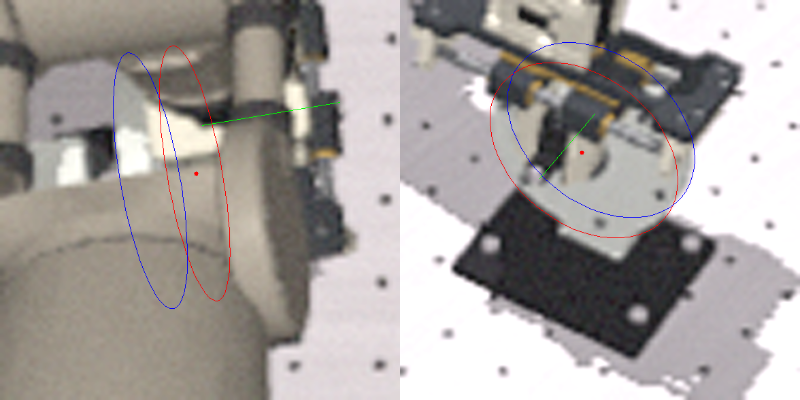

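The crank is gripped: opening is 17.5 mm on the 18 mm sleeve, and forces are small. Now I'll turn it 30° per call and read the force while it moves.

```bash
cat > st.py <<'E'
from h import *
import sys,json,os
# usage: st.py th0deg th1deg  (commanded), logs current state
CX,CZ=[float(v) for v in open("cen.txt").read().split()] if os.path.exists("cen.txt") else (0,0)
s,Rm,yaw=state()
d=s["tcp_pos"]+[0,0,.019]-AC; px,py,pz=d@AU*1e3,d@AV*1e3,d[2]*1e3
th=np.arctan2(px-CX,pz-CZ); F=s["force"]
Fx,Fy,Fz=F@AU,F@AV,F[2]
tg=np.array([np.cos(th),-np.sin(th)]); rd=np.array([np.sin(th),np.cos(th)])
print("t",round(s["t"],2),"p",round(px,1),round(py,1),round(pz,1),"th",round(np.degrees(th),1),"r",round(np.hypot(px-CX,pz-CZ),2),"Ft",round(Fx*tg[0]+Fz*tg[1],2),"Fr",round(Fx*rd[0]+Fz*rd[1],2),"Fy",round(Fy,2),"op",round(s["opening"]*1e3,1))
open("log.txt","a").write(json.dumps(dict(dir=sys.argv[3] if len(sys.argv)>3 else "",t=s["t"],p=[px,py,pz],F=[Fx,Fy,Fz],T=[float(s["torque"]@AU),float(s["torque"]@AV),float(s["torque"][2])],eff=s["effort"].tolist(),qp=s["qpos"].tolist(),qd=s["joint_velocities"].tolist()))+"\n")
if len(sys.argv)>2:
    a,b=float(sys.argv[1]),float(sys.argv[2])
    for i in range(1,11):
        q=np.radians(a+(b-a)*i/10); tx,tz=CX+55*np.sin(q),CZ+55*np.cos(q)
        print('y %.1f z %.1f'%(tx-px,-(tz-pz)),end=" | ")
    print("xcorr",round(-72.1-py,1),"roll",round(yaw-9.6,1))
E
python3 st.py 10 40
```

```text
t 11.25 p 9.1 -72.1 53.7 th 9.6 r 54.5 Ft 0.13 Fr 1.15 Fy -0.69 op 17.5
y 3.3 z 0.1 | y 6.0 z 0.9 | y 8.8 z 1.7 | y 11.5 z 2.7 | y 14.1 z 3.9 | y 16.7 z 5.2 | y 19.2 z 6.6 | y 21.6 z 8.1 | y 24.0 z 9.8 | y 26.2 z 11.6 | xcorr 0.0 roll 0.0
```

apply_moves(
  increments=[
    {"gripper": 0,"x": 0,"y": 3.3,"z": 0.1,"roll": 0},
    {"gripper": 0,"x": 0,"y": 6.0,"z": 0.9,"roll": 0},
    {"gripper": 0,"x": 0,"y": 8.8,"z": 1.7,"roll": 0},
    {"gripper": 0,"x": 0,"y": 11.5,"z": 2.7,"roll": 0},
    {"gripper": 0,"x": 0,"y": 14.1,"z": 3.9,"roll": 0},
    {"gripper": 0,"x": 0,"y": 16.7,"z": 5.2,"roll": 0},
    {"gripper": 0,"x": 0,"y": 19.2,"z": 6.6,"roll": 0},
    {"gripper": 0,"x": 0,"y": 21.6,"z": 8.1,"roll": 0},
    {"gripper": 0,"x": 0,"y": 24.0,"z": 9.8,"roll": 0},
    {"gripper": 0,"x": 0,"y": 26.2,"z": 11.6,"roll": 0},
  ],
)

```text
t: 12.5
tcp_pos: [0.5785, 0.172, 0.1733]
eef_rot: [0.645, 0.764, 0.003, 0.002]
force: [-2.3, 2.0, 4.9]
opening: 0.0174
```

```bash
python3 st.py 40 70 cw
```

```text
t 12.5 p 35.9 -71.9 42.3 th 40.3 r 55.51 Ft -4.62 Fr 2.47 Fy 2.4 op 17.4
y 1.6 z 2.1 | y 3.7 z 4.1 | y 5.6 z 6.3 | y 7.5 z 8.5 | y 9.2 z 10.8 | y 10.8 z 13.2 | y 12.2 z 15.7 | y 13.5 z 18.2 | y 14.7 z 20.9 | y 15.8 z 23.5 | xcorr -0.2 roll 0.1
```

apply_moves(
  increments=[
    {"gripper": 0,"x": 0,"y": 1.6,"z": 2.1,"roll": 0},
    {"gripper": 0,"x": 0,"y": 3.7,"z": 4.1,"roll": 0},
    {"gripper": 0,"x": 0,"y": 5.6,"z": 6.3,"roll": 0},
    {"gripper": 0,"x": 0,"y": 7.5,"z": 8.5,"roll": 0},
    {"gripper": 0,"x": 0,"y": 9.2,"z": 10.8,"roll": 0},
    {"gripper": 0,"x": 0,"y": 10.8,"z": 13.2,"roll": 0},
    {"gripper": 0,"x": 0,"y": 12.2,"z": 15.7,"roll": 0},
    {"gripper": 0,"x": 0,"y": 13.5,"z": 18.2,"roll": 0},
    {"gripper": 0,"x": 0,"y": 14.7,"z": 20.9,"roll": 0},
    {"gripper": 0,"x": 0,"y": 15.8,"z": 23.5,"roll": 0},
  ],
)

```text
t: 13.75
tcp_pos: [0.5954, 0.175, 0.1503]
eef_rot: [0.645, 0.764, 0.004, 0.003]
force: [1.6, 3.5, 4.5]
opening: 0.0175
```

```bash
python3 st.py 70 100 cw
```

```text
t 13.75 p 53.0 -71.8 19.3 th 70.0 r 56.44 Ft -3.49 Fr 3.61 Fy 3.17 op 17.5
y -0.5 z 3.2 | y 0.3 z 6.0 | y 0.9 z 8.8 | y 1.4 z 11.6 | y 1.7 z 14.5 | y 1.9 z 17.4 | y 1.9 z 20.2 | y 1.8 z 23.1 | y 1.5 z 26.0 | y 1.1 z 28.8 | xcorr -0.3 roll 0.0
```

apply_moves(
  increments=[
    {"gripper": 0,"x": 0,"y": 0.3,"z": 3.2,"roll": 0},
    {"gripper": 0,"x": 0,"y": 0.9,"z": 6.0,"roll": 0},
    {"gripper": 0,"x": 0,"y": 1.5,"z": 8.8,"roll": 0},
    {"gripper": 0,"x": 0,"y": 2.0,"z": 11.6,"roll": 0},
    {"gripper": 0,"x": 0,"y": 2.3,"z": 14.5,"roll": 0},
    {"gripper": 0,"x": 0,"y": 2.5,"z": 17.4,"roll": 0},
    {"gripper": 0,"x": 0,"y": 2.6,"z": 20.2,"roll": 0},
    {"gripper": 0,"x": 0,"y": 2.5,"z": 23.1,"roll": 0},
    {"gripper": 0,"x": 0,"y": 2.3,"z": 26.0,"roll": 0},
    {"gripper": 0,"x": 0,"y": 2.0,"z": 28.8,"roll": 0},
  ],
)

```text
t: 15.0
tcp_pos: [0.5984, 0.1755, 0.1211]
eef_rot: [0.645, 0.764, 0.005, 0.003]
force: [4.9, 3.7, 1.2]
opening: 0.0173
```

```bash
echo "1.6 -0.3" > cen.txt; python3 st.py 100 130 cw
```

```text
t 15.0 p 56.1 -71.7 -9.9 th 100.0 r 55.35 Ft -2.13 Fr 5.11 Fy 2.87 op 17.3
y -0.9 z 2.8 | y -1.7 z 5.6 | y -2.5 z 8.3 | y -3.5 z 11.0 | y -4.7 z 13.7 | y -6.0 z 16.3 | y -7.4 z 18.8 | y -8.9 z 21.2 | y -10.6 z 23.5 | y -12.4 z 25.8 | xcorr -0.4 roll 0.0
```

apply_moves(
  increments=[
    {"gripper": 0,"x": 0,"y": -0.4,"z": 2.8,"roll": 0},
    {"gripper": 0,"x": 0,"y": -1.0,"z": 5.7,"roll": 0},
    {"gripper": 0,"x": 0,"y": -1.8,"z": 8.5,"roll": 0},
    {"gripper": 0,"x": 0,"y": -2.8,"z": 11.3,"roll": 0},
    {"gripper": 0,"x": 0,"y": -4.0,"z": 14.0,"roll": 0},
    {"gripper": 0,"x": 0,"y": -5.3,"z": 16.6,"roll": 0},
    {"gripper": 0,"x": 0,"y": -6.7,"z": 19.1,"roll": 0},
    {"gripper": 0,"x": 0,"y": -8.2,"z": 21.5,"roll": 0},
    {"gripper": 0,"x": 0,"y": -9.9,"z": 23.9,"roll": 0},
    {"gripper": 0,"x": 0,"y": -11.7,"z": 26.2,"roll": 0},
  ],
)

```text
t: 16.25
tcp_pos: [0.5866, 0.1735, 0.0947]
eef_rot: [0.645, 0.764, 0.004, 0.003]
force: [-5.6, 0.3, 6.1]
opening: 0.0171
```

```bash
echo "2.2 -0.5" > cen.txt; python3 st.py 130 160 cw
```

```text
t 16.25 p 44.2 -71.8 -36.3 th 130.5 r 55.14 Ft -1.06 Fr -8.15 Fy 1.21 op 17.1
y -1.7 z 1.7 | y -3.7 z 3.8 | y -5.9 z 5.7 | y -8.1 z 7.6 | y -10.4 z 9.3 | y -12.8 z 10.9 | y -15.3 z 12.3 | y -17.8 z 13.7 | y -20.5 z 14.9 | y -23.1 z 15.9 | xcorr -0.3 roll 0.0
```

```bash
cat > fit.py <<'E'
import json,numpy as np
from scipy.optimize import least_squares
L=[json.loads(l) for l in open("log.txt")]
P=np.array([[l["p"][0],l["p"][2]] for l in L]);F=np.array([[l["F"][0],l["F"][2]] for l in L])
def res(v):
    d=P-v[:2]; r=np.hypot(*d.T); Fr=(F*d).sum(1)/r
    return r-55-Fr*v[2]
o=least_squares(res,[2,0,.1]);print("centre",o.x.round(3),"res",o.fun.round(2))
E
python3 fit.py
```

```text
centre [ 1.93  -0.818 -0.016] res [ 0.04 -0.03 -0.01  0.03  0.  ]
```

```bash
echo "1.93 -0.82" > cen.txt; sed -i '$d' log.txt; python3 st.py 130 160 cw
```

```text
t 16.25 p 44.2 -71.8 -36.3 th 130.0 r 55.14 Ft -1.12 Fr -8.15 Fy 1.21 op 17.1
y -2.0 z 2.1 | y -4.0 z 4.1 | y -6.1 z 6.1 | y -8.4 z 7.9 | y -10.7 z 9.6 | y -13.1 z 11.2 | y -15.6 z 12.7 | y -18.1 z 14.0 | y -20.7 z 15.2 | y -23.4 z 16.2 | xcorr -0.3 roll 0.0
```

apply_moves(
  increments=[
    {"gripper": 0,"x": 0,"y": -2.0,"z": 2.1,"roll": 0},
    {"gripper": 0,"x": 0,"y": -4.0,"z": 4.1,"roll": 0},
    {"gripper": 0,"x": 0,"y": -6.1,"z": 6.1,"roll": 0},
    {"gripper": 0,"x": 0,"y": -8.4,"z": 7.9,"roll": 0},
    {"gripper": 0,"x": 0,"y": -10.7,"z": 9.6,"roll": 0},
    {"gripper": 0,"x": 0,"y": -13.1,"z": 11.2,"roll": 0},
    {"gripper": 0,"x": 0,"y": -15.6,"z": 12.7,"roll": 0},
    {"gripper": 0,"x": 0,"y": -18.1,"z": 14.0,"roll": 0},
    {"gripper": 0,"x": 0,"y": -20.7,"z": 15.2,"roll": 0},
    {"gripper": 0,"x": 0,"y": -23.4,"z": 16.2,"roll": 0},
  ],
)

```text
t: 17.5
tcp_pos: [0.5643, 0.1695, 0.0787]
eef_rot: [0.645, 0.764, 0.005, 0.004]
force: [-0.9, -0.1, 5.4]
opening: 0.0172
```

```bash
python3 st.py 160 190 cw; python3 fit.py
```

```text
t 17.5 p 21.5 -72.0 -52.3 th 159.2 r 55.12 Ft -1.11 Fr -5.33 Fy 0.01 op 17.2
y -3.5 z 1.1 | y -6.3 z 1.8 | y -9.1 z 2.5 | y -11.9 z 2.9 | y -14.8 z 3.3 | y -17.7 z 3.4 | y -20.6 z 3.5 | y -23.4 z 3.3 | y -26.3 z 3.1 | y -29.1 z 2.6 | xcorr -0.1 roll 0.0
centre [ 1.934 -0.825 -0.017] res [ 0.05 -0.03 -0.01  0.02 -0.01  0.02]
```

apply_moves(
  increments=[
    {"gripper": 0,"x": 0,"y": -3.5,"z": 0.8,"roll": 0},
    {"gripper": 0,"x": 0,"y": -6.3,"z": 1.5,"roll": 0},
    {"gripper": 0,"x": 0,"y": -9.1,"z": 2.2,"roll": 0},
    {"gripper": 0,"x": 0,"y": -11.9,"z": 2.6,"roll": 0},
    {"gripper": 0,"x": 0,"y": -14.8,"z": 3.0,"roll": 0},
    {"gripper": 0,"x": 0,"y": -17.7,"z": 3.1,"roll": 0},
    {"gripper": 0,"x": 0,"y": -20.6,"z": 3.2,"roll": 0},
    {"gripper": 0,"x": 0,"y": -23.4,"z": 3.0,"roll": 0},
    {"gripper": 0,"x": 0,"y": -26.3,"z": 2.8,"roll": 0},
    {"gripper": 0,"x": 0,"y": -29.1,"z": 2.3,"roll": 0},
  ],
)

```text
t: 18.75
tcp_pos: [0.5356, 0.1644, 0.076]
eef_rot: [0.645, 0.764, 0.005, 0.004]
force: [1.7, -1.9, 0.3]
opening: 0.0173
```

```bash
python3 st.py 190 220 cw; python3 fit.py
```

```text
t 18.75 p -7.7 -72.2 -55.0 th -170.0 r 54.99 Ft -1.32 Fr -0.59 Fy -2.12 op 17.3
y -2.8 z -0.6 | y -5.6 z -1.3 | y -8.3 z -2.1 | y -11.0 z -3.1 | y -13.6 z -4.3 | y -16.2 z -5.6 | y -18.7 z -7.0 | y -21.2 z -8.5 | y -23.5 z -10.2 | y -25.8 z -12.0 | xcorr 0.1 roll 0.0
centre [ 1.936 -0.815 -0.018] res [ 0.04 -0.04 -0.01  0.03 -0.01  0.02 -0.02]
```

apply_moves(
  increments=[
    {"gripper": 0,"x": 0,"y": -2.8,"z": -0.6,"roll": 0},
    {"gripper": 0,"x": 0,"y": -5.6,"z": -1.3,"roll": 0},
    {"gripper": 0,"x": 0,"y": -8.3,"z": -2.1,"roll": 0},
    {"gripper": 0,"x": 0,"y": -11.0,"z": -3.1,"roll": 0},
    {"gripper": 0,"x": 0,"y": -13.6,"z": -4.3,"roll": 0},
    {"gripper": 0,"x": 0,"y": -16.2,"z": -5.6,"roll": 0},
    {"gripper": 0,"x": 0,"y": -18.7,"z": -7.0,"roll": 0},
    {"gripper": 0,"x": 0,"y": -21.2,"z": -8.5,"roll": 0},
    {"gripper": 0,"x": 0,"y": -23.5,"z": -10.2,"roll": 0},
    {"gripper": 0,"x": 0,"y": -25.8,"z": -12.0,"roll": 0},
  ],
)

```text
t: 20.0
tcp_pos: [0.5103, 0.1599, 0.088]
eef_rot: [0.645, 0.764, 0.005, 0.004]
force: [4.0, -3.9, 0.5]
opening: 0.0173
```

```bash
python3 st.py 220 250 cw; python3 fit.py
```

```text
t 20.0 p -33.4 -72.5 -43.0 th -140.1 r 55.01 Ft -2.16 Fr -2.48 Fy -4.52 op 17.3
y -2.2 z -2.0 | y -4.3 z -4.0 | y -6.2 z -6.1 | y -8.1 z -8.3 | y -9.8 z -10.7 | y -11.4 z -13.1 | y -12.8 z -15.5 | y -14.2 z -18.1 | y -15.3 z -20.7 | y -16.4 z -23.4 | xcorr 0.4 roll 0.0
centre [ 1.94  -0.811 -0.018] res [ 0.03 -0.04 -0.02  0.03 -0.01  0.03 -0.01 -0.02]
```

apply_moves(
  increments=[
    {"gripper": 0,"x": 0,"y": -2.2,"z": -2.0,"roll": 0},
    {"gripper": 0,"x": 0,"y": -4.3,"z": -4.0,"roll": 0},
    {"gripper": 0,"x": 0,"y": -6.2,"z": -6.1,"roll": 0},
    {"gripper": 0,"x": 0,"y": -8.1,"z": -8.3,"roll": 0},
    {"gripper": 0,"x": -0.1,"y": -9.8,"z": -10.7,"roll": 0},
    {"gripper": 0,"x": -0.1,"y": -11.4,"z": -13.1,"roll": 0},
    {"gripper": 0,"x": -0.1,"y": -12.8,"z": -15.5,"roll": 0},
    {"gripper": 0,"x": -0.1,"y": -14.2,"z": -18.1,"roll": 0},
    {"gripper": 0,"x": -0.1,"y": -15.3,"z": -20.7,"roll": 0},
    {"gripper": 0,"x": -0.1,"y": -16.4,"z": -23.4,"roll": 0},
  ],
)

```text
t: 21.25
tcp_pos: [0.4942, 0.157, 0.1112]
eef_rot: [0.645, 0.764, 0.005, 0.005]
force: [6.5, -2.8, -2.2]
opening: 0.017
```

```bash
python3 st.py 250 280 cw; python3 fit.py
```

```text
t 21.25 p -49.7 -72.6 -19.8 th -110.1 r 54.99 Ft -4.08 Fr -4.78 Fy -3.81 op 17.0
y -1.0 z -2.9 | y -1.7 z -5.6 | y -2.4 z -8.4 | y -2.8 z -11.3 | y -3.2 z -14.1 | y -3.3 z -17.0 | y -3.4 z -19.9 | y -3.2 z -22.8 | y -3.0 z -25.6 | y -2.5 z -28.5 | xcorr 0.5 roll 0.0
centre [ 1.955 -0.816 -0.016] res [ 0.03 -0.05 -0.04 -0.   -0.01  0.03 -0.01 -0.01 -0.06]
```

apply_moves(
  increments=[
    {"gripper": 0,"x": -0.1,"y": -0.8,"z": -2.9,"roll": 0},
    {"gripper": 0,"x": -0.1,"y": -1.5,"z": -5.6,"roll": 0},
    {"gripper": 0,"x": -0.1,"y": -2.1,"z": -8.4,"roll": 0},
    {"gripper": 0,"x": -0.1,"y": -2.5,"z": -11.3,"roll": 0},
    {"gripper": 0,"x": -0.1,"y": -2.9,"z": -14.1,"roll": 0},
    {"gripper": 0,"x": -0.1,"y": -3.0,"z": -17.0,"roll": 0},
    {"gripper": 0,"x": -0.1,"y": -3.1,"z": -19.9,"roll": 0},
    {"gripper": 0,"x": -0.1,"y": -2.9,"z": -22.8,"roll": 0},
    {"gripper": 0,"x": -0.1,"y": -2.7,"z": -25.6,"roll": 0},
    {"gripper": 0,"x": -0.1,"y": -2.2,"z": -28.5,"roll": 0},
  ],
)

```text
t: 22.5
tcp_pos: [0.4916, 0.1565, 0.1392]
eef_rot: [0.645, 0.764, 0.005, 0.005]
force: [6.5, -1.4, -6.2]
opening: 0.0174
```

```bash
python3 st.py 280 310 cw; python3 fit.py
```

```text
t 22.5 p -52.4 -72.7 8.2 th -80.6 r 55.03 Ft -5.1 Fr -7.14 Fy -2.51 op 17.4
y 0.7 z -3.3 | y 1.4 z -6.1 | y 2.3 z -8.9 | y 3.3 z -11.6 | y 4.4 z -14.2 | y 5.7 z -16.8 | y 7.1 z -19.3 | y 8.7 z -21.7 | y 10.4 z -24.1 | y 12.2 z -26.3 | xcorr 0.6 roll 0.0
centre [ 1.961 -0.827 -0.014] res [ 0.04 -0.05 -0.05 -0.02 -0.    0.03 -0.02 -0.01 -0.05 -0.03]
```

apply_moves(
  increments=[
    {"gripper": 0,"x": 0,"y": 1.0,"z": -3.3,"roll": 0},
    {"gripper": 0,"x": 0,"y": 1.7,"z": -6.1,"roll": 0},
    {"gripper": 0,"x": 0,"y": 2.6,"z": -8.9,"roll": 0},
    {"gripper": 0,"x": 0,"y": 3.6,"z": -11.6,"roll": 0},
    {"gripper": 0,"x": 0,"y": 4.7,"z": -14.1,"roll": 0},
    {"gripper": 0,"x": 0,"y": 6.0,"z": -16.7,"roll": 0},
    {"gripper": 0,"x": 0,"y": 7.4,"z": -19.1,"roll": 0},
    {"gripper": 0,"x": 0,"y": 9.0,"z": -21.5,"roll": 0},
    {"gripper": 0,"x": 0,"y": 10.7,"z": -23.8,"roll": 0},
    {"gripper": 0,"x": 0,"y": 12.5,"z": -26.0,"roll": 0},
  ],
)

```text
t: 23.75
tcp_pos: [0.5028, 0.1586, 0.1648]
eef_rot: [0.645, 0.764, 0.005, 0.004]
force: [2.8, -2.0, -9.9]
opening: 0.0173
```

```bash
python3 st.py 310 340 cw; python3 fit.py
```

```text
t 23.75 p -40.9 -72.5 33.8 th -51.0 r 55.11 Ft -6.16 Fr -8.06 Fy -2.43 op 17.3
y 2.6 z -2.9 | y 4.6 z -4.9 | y 6.8 z -6.9 | y 9.0 z -8.7 | y 11.3 z -10.4 | y 13.7 z -12.0 | y 16.2 z -13.4 | y 18.7 z -14.8 | y 21.4 z -16.0 | y 24.0 z -17.0 | xcorr 0.4 roll 0.0
centre [ 1.96  -0.82  -0.015] res [ 0.04 -0.06 -0.05 -0.01 -0.01  0.03 -0.02 -0.01 -0.05 -0.04  0.02]
```

apply_moves(
  increments=[
    {"gripper": 0,"x": 0,"y": 2.8,"z": -2.5,"roll": 0},
    {"gripper": 0,"x": 0,"y": 4.8,"z": -4.5,"roll": 0},
    {"gripper": 0,"x": 0,"y": 7.0,"z": -6.5,"roll": 0},
    {"gripper": 0,"x": 0,"y": 9.2,"z": -8.3,"roll": 0},
    {"gripper": 0,"x": 0,"y": 11.5,"z": -10.0,"roll": 0},
    {"gripper": 0,"x": 0,"y": 13.9,"z": -11.6,"roll": 0},
    {"gripper": 0,"x": 0,"y": 16.3,"z": -13.0,"roll": 0},
    {"gripper": 0,"x": 0,"y": 18.8,"z": -14.4,"roll": 0},
    {"gripper": 0,"x": 0,"y": 21.5,"z": -15.6,"roll": 0},
    {"gripper": 0,"x": 0,"y": 24.1,"z": -16.6,"roll": 0},
  ],
)

```text
t: 25.0
tcp_pos: [0.5262, 0.1627, 0.1818]
eef_rot: [0.645, 0.764, 0.004, 0.004]
force: [-4.5, -2.1, -4.1]
opening: 0.0175
```

```bash
python3 st.py 340 370 cw; python3 fit.py
```

```text
t 25.0 p -17.2 -72.3 50.8 th -20.3 r 55.07 Ft -5.89 Fr -2.21 Fy -1.37 op 17.5
y 3.1 z -1.0 | y 5.8 z -1.7 | y 8.6 z -2.4 | y 11.5 z -2.8 | y 14.3 z -3.2 | y 17.2 z -3.3 | y 20.1 z -3.4 | y 23.0 z -3.2 | y 25.8 z -3.0 | y 28.7 z -2.5 | xcorr 0.2 roll 0.1
centre [ 1.96  -0.812 -0.015] res [ 0.03 -0.06 -0.05 -0.01 -0.01  0.03 -0.01 -0.   -0.05 -0.05  0.01  0.04]
```

```bash
cat > hv.py <<'E'
import json,numpy as np
L=[json.loads(l) for l in open("log.txt")]
L=[l for l in L if l["dir"]]
c=np.array([1.96,-.815])
th=[];ft=[];sg=[];nf=[]
for l in L:
    d=np.array([l["p"][0],l["p"][2]])-c; t=np.arctan2(*d); th.append(t); ft.append(l["F"][0]*np.cos(t)-l["F"][2]*np.sin(t)); sg.append(1 if l["dir"]=="cw" else -1); nf.append(l["F"][0]*np.sin(t)+l["F"][2]*np.cos(t))
th,ft,sg=map(np.array,(th,ft,sg))
def fit(s,extra=()):
    M=np.c_[-sg[s],np.sin(th[s]),np.cos(th[s])]
    v,_,_,_=np.linalg.lstsq(M,ft[s],rcond=None); r=ft[s]-M@v
    # Ft=-sg*f + A sin(th+phi)
    phi=np.degrees(np.arctan2(v[2],v[1])); sd=r.std()*np.sqrt(len(r)/max(1,len(r)-3))
    C=np.linalg.inv(M.T@M)*sd**2; A=np.hypot(v[1],v[2])
    print("n",s.sum(),"fric",v[0].round(2),"A",A.round(2),"phi",phi.round(1),"theta_down",round((180-phi)%360,1),"sd",sd.round(2),"phase sd deg",np.degrees(np.sqrt(C[1,1])/A).round(1)); print(r.round(2))
for s in (sg>0,sg<0,sg!=0):
    if s.sum()>3: fit(s)
E
python3 hv.py
```

```text
n 11 fric 3.54 A 2.61 phi -63.4 theta_down 243.4 sd 0.22 phase sd deg 1.9
[ 0.13 -0.09 -0.09  0.02 -0.16  0.12  0.34 -0.25 -0.03 -0.25  0.24]
n 11 fric 3.54 A 2.61 phi -63.4 theta_down 243.4 sd 0.22 phase sd deg 1.9
[ 0.13 -0.09 -0.09  0.02 -0.16  0.12  0.34 -0.25 -0.03 -0.25  0.24]
```

The forward fit gives friction of 3.5 N at the crank (0.195 N m) and imbalance of 2.6 N (0.144 N m), with the heavy side down at θ≈243°. I'll turn back the other way as a cross-check.

```bash
echo "1.96 -0.815">cen.txt; sed -i '$d' log.txt; python3 st.py 340 310 cw
```

```text
t 25.0 p -17.2 -72.3 50.8 th -20.4 r 55.07 Ft -5.89 Fr -2.21 Fy -1.37 op 17.5
y -2.3 z 1.0 | y -4.9 z 2.2 | y -7.5 z 3.5 | y -10.0 z 5.0 | y -12.4 z 6.6 | y -14.7 z 8.3 | y -16.9 z 10.1 | y -19.0 z 12.1 | y -21.1 z 14.1 | y -23.0 z 16.3 | xcorr 0.2 roll 0.1
```

apply_moves(
  increments=[
    {"gripper": 0,"x": 0,"y": -2.3,"z": 1.0,"roll": 0},
    {"gripper": 0,"x": 0,"y": -4.9,"z": 2.2,"roll": 0},
    {"gripper": 0,"x": 0,"y": -7.5,"z": 3.5,"roll": 0},
    {"gripper": 0,"x": 0,"y": -10.0,"z": 5.0,"roll": 0},
    {"gripper": 0,"x": 0,"y": -12.4,"z": 6.6,"roll": 0},
    {"gripper": 0,"x": 0,"y": -14.7,"z": 8.3,"roll": 0},
    {"gripper": 0,"x": 0,"y": -16.9,"z": 10.1,"roll": 0},
    {"gripper": 0,"x": 0,"y": -19.0,"z": 12.1,"roll": 0},
    {"gripper": 0,"x": 0,"y": -21.1,"z": 14.1,"roll": 0},
    {"gripper": 0,"x": 0,"y": -23.0,"z": 16.3,"roll": 0},
  ],
)

```text
t: 26.25
tcp_pos: [0.5033, 0.1587, 0.1651]
eef_rot: [0.645, 0.764, 0.004, 0.003]
force: [-0.6, -5.0, 3.4]
opening: 0.0175
```

```bash
python3 st.py 310 280 ccw; python3 hv.py
```

```text
t 26.25 p -40.4 -72.5 34.1 th -50.5 r 54.96 Ft 1.72 Fr 3.22 Fy -4.8 op 17.5
y -1.5 z 1.9 | y -3.2 z 4.2 | y -4.7 z 6.6 | y -6.2 z 9.1 | y -7.4 z 11.7 | y -8.6 z 14.4 | y -9.6 z 17.1 | y -10.5 z 19.8 | y -11.2 z 22.6 | y -11.8 z 25.4 | xcorr 0.4 roll 0.1
n 11 fric 3.54 A 2.61 phi -63.4 theta_down 243.4 sd 0.22 phase sd deg 1.9
[ 0.13 -0.09 -0.09  0.02 -0.16  0.12  0.34 -0.25 -0.03 -0.25  0.24]
n 12 fric 3.58 A 2.54 phi -64.1 theta_down 244.1 sd 0.25 phase sd deg 2.2
[ 0.17 -0.01  0.01  0.14 -0.06  0.2   0.38 -0.25 -0.05 -0.28  0.22  0.46]
```

apply_moves(
  increments=[
    {"gripper": 0,"x": 0,"y": -1.5,"z": 1.9,"roll": 0},
    {"gripper": 0,"x": 0,"y": -3.2,"z": 4.2,"roll": 0},
    {"gripper": 0,"x": 0,"y": -4.7,"z": 6.6,"roll": 0},
    {"gripper": 0,"x": -0.1,"y": -6.2,"z": 9.1,"roll": 0},
    {"gripper": 0,"x": -0.1,"y": -7.4,"z": 11.7,"roll": 0},
    {"gripper": 0,"x": -0.1,"y": -8.6,"z": 14.4,"roll": 0},
    {"gripper": 0,"x": -0.1,"y": -9.6,"z": 17.1,"roll": 0},
    {"gripper": 0,"x": -0.2,"y": -10.5,"z": 19.8,"roll": 0},
    {"gripper": 0,"x": -0.2,"y": -11.2,"z": 22.6,"roll": 0},
    {"gripper": 0,"x": -0.2,"y": -11.8,"z": 25.4,"roll": 0},
  ],
)

```text
t: 27.5
tcp_pos: [0.4917, 0.1565, 0.1393]
eef_rot: [0.645, 0.764, 0.004, 0.003]
force: [-2.9, -3.9, 2.5]
opening: 0.0172
```

```bash
python3 st.py 280 250 ccw; python3 hv.py
```

```text
t 27.5 p -52.3 -72.7 8.3 th -80.4 r 54.99 Ft 1.93 Fr 3.84 Fy -3.34 op 17.2
y -0.4 z 2.5 | y -0.6 z 5.3 | y -0.8 z 8.2 | y -0.7 z 11.1 | y -0.6 z 13.9 | y -0.2 z 16.8 | y 0.2 z 19.6 | y 0.9 z 22.5 | y 1.6 z 25.2 | y 2.5 z 28.0 | xcorr 0.6 roll 0.1
n 11 fric 3.54 A 2.61 phi -63.4 theta_down 243.4 sd 0.22 phase sd deg 1.9
[ 0.13 -0.09 -0.09  0.02 -0.16  0.12  0.34 -0.25 -0.03 -0.25  0.24]
n 13 fric 3.57 A 2.55 phi -63.7 theta_down 243.7 sd 0.25 phase sd deg 2.1
[ 0.15 -0.04 -0.02  0.11 -0.08  0.19  0.38 -0.24 -0.05 -0.28  0.21  0.48
 -0.14]
```

apply_moves(
  increments=[
    {"gripper": 0,"x": 0,"y": -0.3,"z": 2.5,"roll": 0},
    {"gripper": 0,"x": 0,"y": -0.6,"z": 5.3,"roll": 0},
    {"gripper": 0,"x": 0,"y": -0.8,"z": 8.2,"roll": 0},
    {"gripper": 0,"x": 0,"y": -0.8,"z": 11.1,"roll": 0},
    {"gripper": 0,"x": 0,"y": -0.6,"z": 13.9,"roll": 0},
    {"gripper": 0,"x": 0,"y": -0.3,"z": 16.8,"roll": 0},
    {"gripper": 0,"x": 0,"y": 0.2,"z": 19.6,"roll": 0},
    {"gripper": 0,"x": 0,"y": 0.8,"z": 22.5,"roll": 0},
    {"gripper": 0,"x": 0,"y": 1.6,"z": 25.2,"roll": 0},
    {"gripper": 0,"x": 0,"y": 2.5,"z": 28.0,"roll": 0},
  ],
)

```text
t: 28.75
tcp_pos: [0.4943, 0.157, 0.1111]
eef_rot: [0.645, 0.764, 0.004, 0.003]
force: [-3.4, -3.7, 2.9]
opening: 0.0173
```

```bash
python3 st.py 250 220 ccw; python3 hv.py
```

```text
t 28.75 p -49.6 -72.6 -19.9 th -110.3 r 55.01 Ft 4.11 Fr 2.7 Fy -3.12 op 17.3
y 1.0 z 2.4 | y 2.1 z 5.0 | y 3.5 z 7.5 | y 4.9 z 10.0 | y 6.5 z 12.4 | y 8.2 z 14.7 | y 10.1 z 17.0 | y 12.0 z 19.1 | y 14.1 z 21.1 | y 16.2 z 23.0 | xcorr 0.5 roll 0.1
n 11 fric 3.54 A 2.61 phi -63.4 theta_down 243.4 sd 0.22 phase sd deg 1.9
[ 0.13 -0.09 -0.09  0.02 -0.16  0.12  0.34 -0.25 -0.03 -0.25  0.24]
n 14 fric 3.62 A 2.58 phi -66.0 theta_down 246.0 sd 0.3 phase sd deg 2.4
[ 0.3   0.11  0.1   0.18 -0.06  0.16  0.33 -0.29 -0.06 -0.25  0.3   0.41
 -0.25  0.66]
```

apply_moves(
  increments=[
    {"gripper": 0,"x": 0,"y": 1.0,"z": 2.4,"roll": 0},
    {"gripper": 0,"x": 0,"y": 2.1,"z": 5.0,"roll": 0},
    {"gripper": 0,"x": 0,"y": 3.5,"z": 7.5,"roll": 0},
    {"gripper": 0,"x": 0,"y": 4.9,"z": 10.0,"roll": 0},
    {"gripper": 0,"x": 0.1,"y": 6.5,"z": 12.4,"roll": 0},
    {"gripper": 0,"x": 0.1,"y": 8.2,"z": 14.7,"roll": 0},
    {"gripper": 0,"x": 0.1,"y": 10.1,"z": 17.0,"roll": 0},
    {"gripper": 0,"x": 0.1,"y": 12.0,"z": 19.1,"roll": 0},
    {"gripper": 0,"x": 0.1,"y": 14.1,"z": 21.1,"roll": 0},
    {"gripper": 0,"x": 0.1,"y": 16.2,"z": 23.0,"roll": 0},
  ],
)

```text
t: 30.0
tcp_pos: [0.5103, 0.1599, 0.0879]
eef_rot: [0.645, 0.764, 0.003, 0.003]
force: [-3.6, -3.9, 3.3]
opening: 0.0175
```

```bash
python3 st.py 220 190 ccw; python3 hv.py
```

```text
t 30.0 p -33.4 -72.5 -43.1 th -140.1 r 55.07 Ft 5.3 Fr 0.16 Fy -3.26 op 17.5
y 2.2 z 1.7 | y 4.6 z 3.4 | y 7.0 z 4.9 | y 9.5 z 6.3 | y 12.1 z 7.6 | y 14.7 z 8.8 | y 17.4 z 9.8 | y 20.2 z 10.6 | y 23.0 z 11.4 | y 25.8 z 11.9 | xcorr 0.4 roll 0.1
n 11 fric 3.54 A 2.61 phi -63.4 theta_down 243.4 sd 0.22 phase sd deg 1.9
[ 0.13 -0.09 -0.09  0.02 -0.16  0.12  0.34 -0.25 -0.03 -0.25  0.24]
n 4 fric 4.87 A 3.35 phi -49.7 theta_down 229.7 sd 0.57 phase sd deg 38.2
[ 0.14 -0.38  0.38 -0.14]
n 15 fric 3.65 A 2.64 phi -67.2 theta_down 247.2 sd 0.3 phase sd deg 2.3
[ 0.41  0.2   0.15  0.19 -0.09  0.12  0.29 -0.31 -0.04 -0.19  0.39  0.4
 -0.3   0.58  0.44]
```

apply_moves(
  increments=[
    {"gripper": 0,"x": 0,"y": 2.2,"z": 1.7,"roll": 0},
    {"gripper": 0,"x": 0,"y": 4.6,"z": 3.4,"roll": 0},
    {"gripper": 0,"x": 0,"y": 7.0,"z": 4.9,"roll": 0},
    {"gripper": 0,"x": 0.1,"y": 9.5,"z": 6.3,"roll": 0},
    {"gripper": 0,"x": 0.1,"y": 12.1,"z": 7.6,"roll": 0},
    {"gripper": 0,"x": 0.2,"y": 14.7,"z": 8.8,"roll": 0},
    {"gripper": 0,"x": 0.2,"y": 17.4,"z": 9.8,"roll": 0},
    {"gripper": 0,"x": 0.2,"y": 20.2,"z": 10.6,"roll": 0},
    {"gripper": 0,"x": 0.2,"y": 23.0,"z": 11.4,"roll": 0},
    {"gripper": 0,"x": 0.3,"y": 25.8,"z": 11.9,"roll": 0},
  ],
)

```text
t: 31.25
tcp_pos: [0.5352, 0.1644, 0.076]
eef_rot: [0.645, 0.764, 0.003, 0.002]
force: [-5.2, -5.0, 3.4]
opening: 0.0174
```

```bash
python3 st.py 190 160 ccw; python3 hv.py|tail -5
```

```text
t 31.25 p -8.0 -72.2 -55.0 th -169.6 r 55.08 Ft 6.51 Fr -2.24 Fy -4.07 op 17.4
y 3.3 z 0.4 | y 6.1 z 0.7 | y 9.0 z 0.8 | y 11.9 z 0.8 | y 14.8 z 0.6 | y 17.6 z 0.3 | y 20.5 z -0.2 | y 23.3 z -0.8 | y 26.1 z -1.6 | y 28.8 z -2.5 | xcorr 0.1 roll 0.1
n 5 fric 4.36 A 2.99 phi -58.3 theta_down 238.3 sd 0.43 phase sd deg 16.9
[ 0.19 -0.45  0.34 -0.01 -0.07]
n 16 fric 3.69 A 2.72 phi -67.8 theta_down 247.8 sd 0.31 phase sd deg 2.3
[ 0.52  0.27  0.17  0.17 -0.13  0.07  0.26 -0.29  0.01 -0.09  0.52  0.42
 -0.33  0.51  0.34  0.53]
```

apply_moves(
  increments=[
    {"gripper": 0,"x": 0,"y": 3.3,"z": 0.4,"roll": 0},
    {"gripper": 0,"x": 0,"y": 6.1,"z": 0.7,"roll": 0},
    {"gripper": 0,"x": 0,"y": 9.0,"z": 0.8,"roll": 0},
    {"gripper": 0,"x": 0.1,"y": 11.9,"z": 0.8,"roll": 0},
    {"gripper": 0,"x": 0.1,"y": 14.8,"z": 0.6,"roll": 0},
    {"gripper": 0,"x": 0.2,"y": 17.6,"z": 0.3,"roll": 0},
    {"gripper": 0,"x": 0.2,"y": 20.5,"z": -0.2,"roll": 0},
    {"gripper": 0,"x": 0.2,"y": 23.3,"z": -0.8,"roll": 0},
    {"gripper": 0,"x": 0.2,"y": 26.1,"z": -1.6,"roll": 0},
    {"gripper": 0,"x": 0.2,"y": 28.8,"z": -2.5,"roll": 0},
  ],
)

```text
t: 32.5
tcp_pos: [0.562, 0.1692, 0.0779]
eef_rot: [0.645, 0.764, 0.001, 0.001]
force: [-7.5, -4.1, 2.7]
opening: 0.0173
```

```bash
python3 st.py 160 130 ccw; python3 hv.py|tail -5
```

```text
t 32.5 p 19.1 -71.9 -53.1 th 161.8 r 55.03 Ft 6.83 Fr -5.04 Fy -2.8 op 17.3
y 4.3 z -1.7 | y 6.9 z -2.8 | y 9.5 z -4.2 | y 12.0 z -5.6 | y 14.4 z -7.2 | y 16.7 z -8.9 | y 18.9 z -10.8 | y 21.0 z -12.7 | y 23.1 z -14.8 | y 25.0 z -16.9 | xcorr -0.2 roll 0.1
n 6 fric 4.07 A 2.89 phi -65.2 theta_down 245.2 sd 0.37 phase sd deg 9.0
[ 0.25 -0.5   0.27 -0.    0.09 -0.1 ]
n 17 fric 3.72 A 2.77 phi -67.8 theta_down 247.8 sd 0.3 phase sd deg 2.1
[ 0.56  0.29  0.17  0.15 -0.15  0.06  0.27 -0.26  0.07 -0.02  0.59  0.44
 -0.32  0.49  0.29  0.46  0.35]
```

apply_moves(
  increments=[
    {"gripper": 0,"x": 0,"y": 3.9,"z": -1.7,"roll": 0},
    {"gripper": 0,"x": 0,"y": 6.6,"z": -2.9,"roll": 0},
    {"gripper": 0,"x": 0,"y": 9.2,"z": -4.4,"roll": 0},
    {"gripper": 0,"x": 0.1,"y": 11.7,"z": -5.9,"roll": 0},
    {"gripper": 0,"x": 0.1,"y": 14.1,"z": -7.5,"roll": 0},
    {"gripper": 0,"x": 0.1,"y": 16.4,"z": -9.1,"roll": 0},
    {"gripper": 0,"x": 0.1,"y": 18.6,"z": -11.0,"roll": 0},
    {"gripper": 0,"x": 0.1,"y": 20.7,"z": -12.9,"roll": 0},
    {"gripper": 0,"x": 0.2,"y": 22.8,"z": -15.0,"roll": 0},
    {"gripper": 0,"x": 0.2,"y": 24.7,"z": -17.1,"roll": 0},
  ],
)

```text
t: 33.75
tcp_pos: [0.5849, 0.1733, 0.0932]
eef_rot: [0.645, 0.764, -0.0, -0.0]
force: [-3.6, -3.3, -4.6]
opening: 0.0175
```

```bash
python3 st.py 130 100 ccw; python3 hv.py|tail -5
```

```text
t 33.75 p 42.4 -71.7 -37.8 th 132.4 r 54.8 Ft 6.13 Fr 0.04 Fy -2.69 op 17.5
y 3.5 z -3.9 | y 5.1 z -6.2 | y 6.7 z -8.6 | y 8.1 z -11.1 | y 9.4 z -13.7 | y 10.5 z -16.4 | y 11.6 z -19.1 | y 12.4 z -21.8 | y 13.1 z -24.6 | y 13.7 z -27.4 | xcorr -0.4 roll 0.1
n 7 fric 3.81 A 2.91 phi -72.3 theta_down 252.3 sd 0.36 phase sd deg 5.5
[ 0.36 -0.54  0.17 -0.06  0.14  0.12 -0.2 ]
n 18 fric 3.71 A 2.76 phi -67.9 theta_down 247.9 sd 0.3 phase sd deg 2.0
[ 0.56  0.29  0.17  0.15 -0.15  0.05  0.26 -0.27  0.06 -0.03  0.58  0.44
 -0.32  0.49  0.29  0.47  0.37 -0.07]
```

apply_moves(
  increments=[
    {"gripper": 0,"x": 0,"y": 2.8,"z": -3.0,"roll": 0},
    {"gripper": 0,"x": 0,"y": 4.7,"z": -5.6,"roll": 0},
    {"gripper": 0,"x": 0,"y": 6.4,"z": -8.2,"roll": 0},
    {"gripper": 0,"x": 0.1,"y": 7.9,"z": -10.9,"roll": 0},
    {"gripper": 0,"x": 0.1,"y": 9.2,"z": -13.6,"roll": 0},
    {"gripper": 0,"x": 0.1,"y": 10.4,"z": -16.3,"roll": 0},
    {"gripper": 0,"x": 0.1,"y": 11.5,"z": -19.0,"roll": 0},
    {"gripper": 0,"x": 0.1,"y": 12.3,"z": -21.8,"roll": 0},
    {"gripper": 0,"x": 0.1,"y": 13.0,"z": -24.6,"roll": 0},
    {"gripper": 0,"x": 0.1,"y": 13.6,"z": -27.4,"roll": 0},
  ],
)

```text
t: 35.0
tcp_pos: [0.5982, 0.1756, 0.1207]
eef_rot: [0.645, 0.764, -0.001, -0.001]
force: [-3.4, -4.6, -4.5]
opening: 0.0173
```

```bash
python3 st.py 100 70 ccw; python3 hv.py|tail -5
```

```text
t 35.0 p 55.9 -71.6 -10.3 th 100.0 r 54.8 Ft 5.15 Fr -3.32 Fy -3.94 op 17.3
y 0.6 z -2.8 | y 0.9 z -5.6 | y 1.0 z -8.5 | y 1.0 z -11.4 | y 0.8 z -14.3 | y 0.5 z -17.1 | y 0.0 z -20.0 | y -0.6 z -22.8 | y -1.4 z -25.6 | y -2.3 z -28.3 | xcorr -0.5 roll 0.1
n 8 fric 3.8 A 2.91 phi -72.4 theta_down 252.4 sd 0.32 phase sd deg 3.4
[ 0.36 -0.54  0.17 -0.06  0.14  0.12 -0.19 -0.  ]
n 19 fric 3.71 A 2.76 phi -67.9 theta_down 247.9 sd 0.29 phase sd deg 1.9
[ 0.56  0.29  0.17  0.15 -0.15  0.05  0.26 -0.28  0.05 -0.04  0.58  0.44
 -0.33  0.49  0.29  0.47  0.37 -0.07 -0.03]
```

Forward passes give 243°, reverse passes 252°, and all of them together 248°. I'll go to 248°.

```bash
sed -i '$d' log.txt; python3 st.py 100 150 ccw
```

```text
t 35.0 p 55.9 -71.6 -10.3 th 100.0 r 54.8 Ft 5.15 Fr -3.32 Fy -3.94 op 17.3
y -0.9 z 4.8 | y -2.3 z 9.3 | y -4.1 z 13.8 | y -6.3 z 18.0 | y -8.9 z 22.1 | y -11.8 z 25.9 | y -15.1 z 29.4 | y -18.6 z 32.7 | y -22.4 z 35.6 | y -26.5 z 38.2 | xcorr -0.5 roll 0.1
```

apply_moves(
  increments=[
    {"gripper": 0,"x": 0,"y": -0.8,"z": 4.8,"roll": 0},
    {"gripper": 0,"x": 0,"y": -2.2,"z": 9.3,"roll": 0},
    {"gripper": 0,"x": 0,"y": -4.1,"z": 13.7,"roll": 0},
    {"gripper": 0,"x": 0,"y": -6.3,"z": 17.9,"roll": 0},
    {"gripper": 0,"x": 0,"y": -8.9,"z": 22.0,"roll": 0},
    {"gripper": 0,"x": 0,"y": -11.8,"z": 25.8,"roll": 0},
    {"gripper": 0,"x": 0,"y": -15.1,"z": 29.3,"roll": 0},
    {"gripper": 0,"x": 0,"y": -18.6,"z": 32.5,"roll": 0},
    {"gripper": 0,"x": -0.1,"y": -22.4,"z": 35.4,"roll": 0},
    {"gripper": 0,"x": -0.1,"y": -26.5,"z": 38.0,"roll": 0},
  ],
)

```text
t: 36.25
tcp_pos: [0.5721, 0.171, 0.0826]
eef_rot: [0.645, 0.764, -0.0, -0.0]
force: [0.5, -4.8, 2.5]
opening: 0.0176
```

```bash
python3 st.py 150 200 cw
```

```text
t 36.25 p 29.4 -71.8 -48.4 th 150.0 r 54.93 Ft -1.01 Fr -2.3 Fy -4.8 op 17.6
y -4.2 z 2.3 | y -8.6 z 4.1 | y -13.2 z 5.5 | y -17.9 z 6.6 | y -22.6 z 7.2 | y -27.4 z 7.4 | y -32.2 z 7.2 | y -37.0 z 6.6 | y -41.7 z 5.5 | y -46.2 z 4.1 | xcorr -0.3 roll 0.1
```

apply_moves(
  increments=[
    {"gripper": 0,"x": 0,"y": -4.2,"z": 2.2,"roll": 0},
    {"gripper": 0,"x": 0,"y": -8.6,"z": 4.0,"roll": 0},
    {"gripper": 0,"x": -0.1,"y": -13.2,"z": 5.4,"roll": 0},
    {"gripper": 0,"x": -0.2,"y": -17.9,"z": 6.5,"roll": 0},
    {"gripper": 0,"x": -0.2,"y": -22.6,"z": 7.1,"roll": 0},
    {"gripper": 0,"x": -0.3,"y": -27.4,"z": 7.3,"roll": 0},
    {"gripper": 0,"x": -0.3,"y": -32.2,"z": 7.1,"roll": 0},
    {"gripper": 0,"x": -0.4,"y": -37.0,"z": 6.5,"roll": 0},
    {"gripper": 0,"x": -0.4,"y": -41.7,"z": 5.4,"roll": 0},
    {"gripper": 0,"x": -0.5,"y": -46.2,"z": 4.0,"roll": 0},
  ],
)

```text
t: 37.5
tcp_pos: [0.5261, 0.1627, 0.0786]
eef_rot: [0.645, 0.764, -0.001, -0.001]
force: [1.6, -3.0, -1.6]
opening: 0.0173
```

```bash
python3 st.py 200 248 cw;python3 hv.py
```

```text
t 37.5 p -17.3 -72.3 -52.4 th -159.5 r 55.08 Ft -1.56 Fr 1.1 Fy -3.18 op 17.3
y -3.8 z -1.7 | y -7.9 z -3.8 | y -11.8 z -6.2 | y -15.5 z -9.0 | y -18.9 z -12.0 | y -22.1 z -15.4 | y -25.0 z -19.0 | y -27.6 z -22.8 | y -29.8 z -26.8 | y -31.7 z -31.0 | xcorr 0.2 roll 0.0
n 13 fric 3.53 A 2.62 phi -63.9 theta_down 243.9 sd 0.2 phase sd deg 1.8
[ 0.15 -0.07 -0.08  0.02 -0.18  0.1   0.31 -0.28 -0.05 -0.26  0.25 -0.09
  0.17]
n 8 fric 3.8 A 2.91 phi -72.4 theta_down 252.4 sd 0.32 phase sd deg 3.4
[ 0.36 -0.54  0.17 -0.06  0.14  0.12 -0.19 -0.  ]
n 21 fric 3.71 A 2.77 phi -68.1 theta_down 248.1 sd 0.28 phase sd deg 1.8
[ 0.56  0.29  0.17  0.15 -0.16  0.04  0.24 -0.29  0.04 -0.04  0.58  0.44
 -0.33  0.48  0.29  0.47  0.37 -0.07 -0.02 -0.04  0.1 ]
```

apply_moves(
  increments=[
    {"gripper": 0,"x": 0,"y": -3.8,"z": -1.7,"roll": 0},
    {"gripper": 0,"x": 0,"y": -7.9,"z": -3.8,"roll": 0},
    {"gripper": 0,"x": 0,"y": -11.8,"z": -6.2,"roll": 0},
    {"gripper": 0,"x": -0.1,"y": -15.5,"z": -9.0,"roll": 0},
    {"gripper": 0,"x": -0.1,"y": -18.9,"z": -12.0,"roll": 0},
    {"gripper": 0,"x": -0.1,"y": -22.1,"z": -15.4,"roll": 0},
    {"gripper": 0,"x": -0.2,"y": -25.0,"z": -19.0,"roll": 0},
    {"gripper": 0,"x": -0.2,"y": -27.6,"z": -22.8,"roll": 0},
    {"gripper": 0,"x": -0.2,"y": -29.8,"z": -26.8,"roll": 0},
    {"gripper": 0,"x": -0.2,"y": -31.7,"z": -31.0,"roll": 0},
  ],
)

```text
t: 38.75
tcp_pos: [0.4946, 0.1571, 0.1098]
eef_rot: [0.645, 0.764, -0.001, -0.001]
force: [1.9, -4.2, -2.8]
opening: 0.0168
```

apply_moves(
  increments=[
    {"gripper": 0,"x": 0,"y": 0,"z": 0,"roll": 0},
    {"gripper": 0,"x": 0,"y": 0,"z": 0,"roll": 0},
    {"gripper": 0,"x": 0,"y": 0,"z": 0,"roll": 0},
    {"gripper": 0,"x": 0,"y": 0,"z": 0,"roll": 0},
    {"gripper": 0,"x": 0,"y": 0,"z": 0,"roll": 0},
    {"gripper": 0,"x": 0,"y": 0,"z": 0,"roll": 0},
    {"gripper": 0,"x": 0,"y": 0,"z": 0,"roll": 0},
    {"gripper": 0,"x": 0,"y": 0,"z": 0,"roll": 0},
    {"gripper": 0,"x": 0,"y": 0,"z": 0,"roll": 0},
    {"gripper": 0,"x": 0,"y": 0,"z": 0,"roll": 0},
  ],
)

```text
t: 40.0
tcp_pos: [0.4944, 0.1571, 0.1102]
eef_rot: [0.645, 0.764, -0.001, -0.001]
force: [-0.5, -4.7, 0.7]
opening: 0.0174
```

```bash
python3 st.py
python3 - <<'E'
from h import *
s,_,_=state();print(np.abs(s["joint_velocities"]).max())
S=cam("scene");c=S;b=c["bgr"].astype(int);g=b.max(2);roi=np.zeros_like(g);roi[240:340,280:380]=1
m=((b[:,:,2]-b[:,:,0]>8)&(g>90)&(roi>0)).astype(np.uint8)
for cn in cv2.findContours(m,0,1)[0]:
    if cv2.contourArea(cn)>50:
        w=np.array([onz(c,*p[0],0.021)[:2] for p in cn],np.float32);print(cv2.minAreaRect(w))
cv2.imwrite("pics/end.png",S["bgr"])
E
python3 st.py
```

```text
t 40.0 p -49.5 -72.6 -20.8 th -111.2 r 55.24 Ft 1.14 Fr 0.88 Fy -4.58 op 17.4
0.0010150077142710835
((0.5846630334854126, -0.1341954469680786), (0.03293837234377861, 0.06117050349712372), 74.09803009033203)
t 40.05 p -49.6 -72.6 -20.8 th -111.2 r 55.27 Ft 0.75 Fr 1.47 Fy -5.29 op 17.7
```

View pics/end.png

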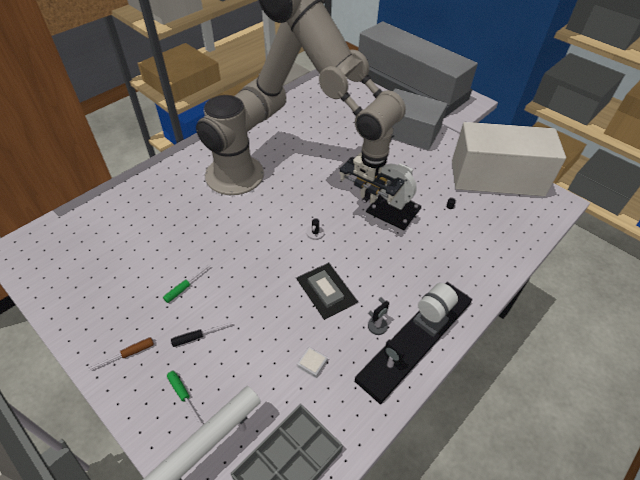

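The picture shows the case centred on the mat at (326,289), the bystanders where they were, and the gripper holding the crank. The arm is still with θ = 248.8°, so I'm handing the job in.

```bash
python3 -c "
from rig import robot
print(robot.job_done())"
```

```text
the job is handed in; nothing more can be done
None
```

I slid the case onto the mat and released it. I then gripped the crank, turned the rotor to find its heavy side, and handed the job in at about 40 s, with the heavy side close to straight down. No verdict was reported.

- **Case:** the last check put its centre about 1 mm from the mat's centre and within about 1° of square, flat and let go.
- **Rotor:** I turned it about 330° one way and 240° back, reading the force at the crank. The bearing resists with about 0.20 N m and the imbalance is about 0.15 N m.
- **Disagreement:** the two turning directions did not quite agree on the crank angle that puts the heavy side down. Forward gave 244° and reverse gave 252°; all readings together gave 248°. A small force-sensor offset could shift that by about 4°, so I expect the true error to be under 10° against the 15° allowed.
- **Finish:** the crank rests at 248.8° and is still gripped (opening 17.5 mm on the 18 mm sleeve, 20 N commanded). The arm was still, with about 5 N of leftover sideways force on the sleeve.
- **Bystanders:** the last scene picture shows them where they started. The arm and rotor hide the flat clamp in that view, so I did not re-check it, but no move went near it.

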